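Stow the spare horn bar under the locked slide cover

TASK

Put the toothed horn bar away in the covered bay of the fixture: pull the spring plunger knob up, slide the cover fully open until the plunger drops in and holds it, lay the bar flat on the bay floor, teeth up, then pull the plunger again and slide the cover shut until it locks. One of the bar and the stepped setting block lies on the deck in the cover's way, so first move that one off; the setting block must finally stand upright beside the fixture, on the bench or on the plywood rest. Set both down rather than dropping them, and leave the carton, bottle, screwdriver and cup where they are.

Things in the scene. Friction and masses are not known exactly. Their poses are not given: they have to be found in the camera images.
- fixture: Fixed slide fixture, its place and yaw vary. Origin at bench level; outline x -95 to +76, y -150 to +142 mm in its axes; the cover opens to its +y. Bay pocket: x -48 to +52, y -138 to -22, floor 12 and rim 56 mm above the bench. Side guides outside x -83 and +64, and an end stop at y 128 to 142, rise to 68 mm.
- bay (a point): Centre of the bay floor (100 mm in x by 116 mm in y, 44 mm deep), axes as the fixture's; 12 mm above the bench.
- deck (a point): Point on the flat run-out deck the cover slides over (fixture x -83 to +64, y -10 to +128 mm), near the middle of its part left bare by the shut cover; 56 mm above the bench, axes as the fixture's.
- knob (a point): Centre of the black plunger knob, an upright cylinder 26 mm across, 26 mm tall, on the cover near its -x edge; centre 96 mm above the bench when down, over a 20 mm wide bushing that tops out at 79 mm. Travels with the cover. Gripped from above it is pulled straight up, and is the handle that slides the cover along the fixture's y.
- cover (a joint): Slide of the aluminium cover plate (143 by 126 mm, top 64 mm above the bench) along the fixture's +y, m: 0 = shut over the bay, 0.130 = fully open against its stop. Friction about 1.5 N. A thing lying on the deck blocks it.
- plunger (a joint): Lift of the spring plunger, m: 0 = pin down, 0.014 = top stop. Spring 5.4 N when down, 9.6 N at the top; it snaps down when let go. Its pin locks the cover in a hole at each end of travel (2 mm of play); lift it more than 8 mm to slide. Let go between the holes it rides on the rail and drops in at either end.
- horn_mid (a point): Centre of the loose aluminium horn bar: 90 mm long (its x), body 32 mm wide (its y) and 28 mm high, with a 12 mm wide, 10 mm high notched blade along the middle of its top; 38 mm high in all, this point 19 mm above its underside. 0.22 to 0.45 kg. Starts on the deck or on the rest, blade up.
- block_mid (a point): Centre of the loose steel setting block: 56 mm (its x) by 44 mm (its y), 36 mm high, stepped: only 22 mm high over its +x 22 mm; this point 18 mm above its underside, at mid-length. 0.3 to 0.55 kg. Starts on the rest or on the deck, whichever the horn bar is not on.
- rest: Fixed plywood rest, 150 mm (its x) by 120 mm (its y), 56 mm high, origin under its centre. To the left or the right.
- carton: Bystander: cardboard carton 110 (x) by 80 (y) by 70 mm high, origin under its centre.
- bottle: Bystander: white bottle 60 mm across, 160 mm tall, origin under its centre.
- driver: Bystander: screwdriver with black handle, 200 mm long along its x, 26 mm thick, origin at mid-length on the bench.
- mug: Bystander: white ceramic cup 76 mm across, 85 mm tall, origin under its centre.
Things that resemble listed ones, but are neither listed nor needed, are in the scene too. Of the things like the part that bears horn_mid, leave any that is blue; of the rest the smaller one is meant. Of the things shaped like the part that bears block_mid, the bare steel one is meant.

How it is judged:
By the outcome, as a careful person would: the job done as asked, in the order asked, and still so for the second after the job is handed in, with the robot touching nothing.
It also fails if it takes over 72 s, if anything falls off the work surface, if the arm or the gripper's body presses on something with over 40 N, if the wrist force passes 120 N, or if a joint passes its speed limit or range.

ROBOT

A 7-joint arm with a two-finger parallel gripper is mounted at the origin on the work surface. World frame = base frame: x ahead of the robot, y to its left, z up, the work surface at z = 0. Lengths are in m, angles in rad, forces in N, time in s.
With the tool pointing down it reaches from about 0.4 to 0.85 m from the base axis. Payload 4.5 kg.
Tool frame: the origin (TCP) lies on the centre line of the jaws, within the pads' length; the fingertips stand 22 mm ahead of it and the grasp point (between the pads) lies 3 mm ahead of it; z points along the fingers, y is the direction in which the jaws open and shut (so a half turn about z gives the same grasp; the last joint's range is limited). The gripper opens to 85 mm and grips with 20 to 120 N. Pads are 22 mm wide; open, the fingers measure 114 mm over their backs; the gripper's body (76 mm by 85 mm) begins 54 mm behind the grasp point. The pads swing forward as they close: fully open they stand 13 mm farther back than shut.
Start: joints at [-1.296, 0.689, -0.195, 1.565, 0.157, 0.902, -0.215], TCP at [0.149, 0.607, 0.228] pointing down, gripper open.
Joint ranges: [-3.01, 3.01], [-0.46, 2.08], [-1.47, 1.51], [0.13, 2.56], [-1, 4.14], [0.04, 2.09], [-2.66, 2.66]. Speed limits (rad/s): [2.57, 2.57, 3.14, 3.14, 3.14, 3.14, 3.14].

INTERFACE

Orientations are given as [roll, pitch, yaw] about the fixed x, y, z axes, in that order (R = Rz(yaw) Ry(pitch) Rx(roll)).
In Python, from rig import * gives the robot as it stands.
- The arm moves only by the tool arm_command, never from a script. Its argument "steps" is a list of rows, each a list of 3 entries, a list of its own where there are three numbers: the turn, a rotation vector about the tool's x, y, z scaled (see below), then the shift along the tool's x, y, z scaled (see below), then the closure, from 0 (fully open) to 1 (shut). In form: [[[wx, wy, wz], [tx, ty, tz], jaw], ...]. A call has exactly 5 rows; each row shifts and turns the pose as measured when the row begins, along the tool's axes as they then stand; what a row does not reach is not made up. The controller multiplies each number of a shift by 0.03 m and each number of a turn by 0.12 rad. A row lasts 1/12 s, in which the tool goes at most 41.7 mm and 7.16 degrees, less where a joint would pass 70% of its speed; a pose out of reach is approached as far as the arm can. A call with a number of a shift or a turn outside -1 to 1 is refused whole. A call with a gripper value outside its range is refused whole. The fingers move at their own pace and stop on an object; "force" is the grip in N (left out, the last holds). Time passes only in rows, so rows that do not move let the fingers close, or fill a call up. It gives the time, the measured TCP pose, the force and the opening at its end, in the units of the state.
- get_state(): the state, without advancing time (a new reading comes with each control period).
- camera(name): name is "scene" or "side" or "wrist"; returns (picture, depth): 384x512x3 uint8, red, green, blue; 384x512 float32, m along the optical axis (not along the pixel's ray), 0 where there is no reading.
- get_calibration(name): a dict with "fx", "fy", "cx", "cy" (pixels), "k1" (the pictures are not rectified: a ray, as slopes to the right and down, at radius r is drawn at 1 + k1 r^2 times it, then the intrinsics apply), "rvec" (rotation vector, rad) and "tvec" (3), from world to camera coordinates, as OpenCV has them. Camera axes: x right, y down, z forward; pixel columns grow to the right and rows downward; lengths in m; the calibration is good to about 2 mm. A picture is of the moment at which its call begins: read the wrist's pose just before it. get_calibration takes no time and is no camera call; for the wrist camera it gives the pose at the moment of the call.
- close_job(): hands the job in, once; it reports no verdict.
Trained networks look in the newest picture that a camera, given by its name, has taken for a name from the list of things; names that differ only in an ending like _2 or _b are one class to them, and where a whole thing is asked for, a point or a joint stands for the part that bears it (a point fixed in the world has none). Each returns a list of dicts, best first, with "p" (0 to 1); they miss things now and then, are a little off and sometimes report something else, mostly with a low value. They report only what shows in the picture. A call takes as long as a camera call. They do not tell look-alikes from the thing itself.
- cut_out(camera, target): "region" (384x512 bool, what is visible of it) and "rect" ([centre column, centre row, width, height] as shares, 0 to 1, of the picture: columns of its width, rows of its height, round what is visible of it).
- spot_point(camera, target): "at" ([row, column] as shares, 0 to 1, of the picture: columns of its width, rows of its height: a listed point, or the origin of a listed thing).
The state is a dict: "time_s": time; "joint_positions": joint angles; "qvel": joint speeds; "joint_torque": joint torques, N m; "tool_pos": TCP position; "orientation": TCP orientation; "contact_force": force on the tool from outside, world axes, zero at the start; "moment": the same for the moment, N m; "width": opening from 0.0 (shut) to 1.0 (fully open).
Only numpy, scipy, OpenCV 4.12 (cv2) and the standard library are available. Lean on these libraries where they do the work, as an engineer would, in place of code of your own. Each camera call takes 0.05 s, during which the arm holds its last target.

## Working session

There is one attempt and no reset: what is moved stays moved. The work goes in short steps, Python scripts to look and compute and a tool call to move; the robot and the scene stay as the last step left them, time stands still between calls to the robot, and variables do not carry over. Pictures are saved under pics/ and viewed, and the job is handed in when it is done.

Besides the shell and the picture viewer there is one more tool, called by a JSON object that holds its "api" and its "payload". arm_command: Moves the arm, as the interface text tells. Its arguments: {"type":"object","properties":{"steps":{"type":"array","items":{"type":"array"}},"force":{"type":"number"}},"required":["steps"]}

```bash
ls; mkdir -p pics; cat > h.py <<'E'
from rig import *
import numpy as np, cv2
from scipy.spatial.transform import Rotation as R
def save(name,img,crop=None,scale=1):
    im=img[...,::-1]
    if crop: r0,r1,c0,c1=crop; im=im[r0:r1,c0:c1]
    if scale!=1: im=cv2.resize(im,None,fx=scale,fy=scale,interpolation=cv2.INTER_CUBIC)
    cv2.imwrite('pics/'+name,im)
E
python3 - <<'E'
from h import *
s=get_state();print(s)
for n in("scene","side","wrist"):
    c=get_calibration(n);print(n,c)
    p,d=camera(n);save(n+'0.png',p,None,1.5);np.savez(n+'0.npz',p=p,d=d,**c)
E
```

```text
pics
{'time_s': 0.0, 'joint_positions': array([-1.29616551,  0.69000438, -0.19450939,  1.56636293,  0.15732111,
        0.90248433, -0.21512262]), 'qvel': array([ 0.0010222 , -0.00102295,  0.00035903,  0.0003749 , -0.00048228,
        0.00125869, -0.0004495 ]), 'joint_torque': array([ 1.06460573e-04, -5.39607847e+01, -1.26624182e+00, -1.58545250e+01,
        9.10667062e-03,  9.34062089e-03, -1.00187020e-05]), 'tool_pos': array([0.14896791, 0.60630584, 0.22686617]), 'orientation': array([-3.13973369e+00,  1.51427473e-04,  2.90083564e+00]), 'contact_force': array([ 0.97067497,  0.88123197, -0.80224401]), 'moment': array([ 0.00519971,  0.0202593 , -0.00108158]), 'width': 0.9963434058531616}
scene {'fx': 350.33068899273, 'fy': 350.33068899273, 'cx': 251.63148680891618, 'cy': 189.1250632709095, 'k1': 0.0006505022695416731, 'rvec': array([ 1.01380473,  2.6675209 , -0.73634257]), 'tvec': array([ 0.3589815 , -0.3014778 ,  1.28068694])}
side {'fx': 388.6310233412081, 'fy': 388.6310233412081, 'cx': 254.58216911221032, 'cy': 192.54173587789393, 'k1': -0.0162840591244361, 'rvec': array([ 2.42910607, -0.30741927,  0.11601233]), 'tvec': array([-0.50518923,  0.23359366,  1.24398243])}
wrist {'fx': 337.3816899793657, 'fy': 337.3816899793657, 'cx': 258.9946821836295, 'cy': 191.19282173375396, 'k1': -0.10269718495638379, 'rvec': array([-2.27807701, -1.78607815, -0.26584474]), 'tvec': array([-0.62468893, -0.03767507,  0.38018707])}
```

View pics/scene0.png

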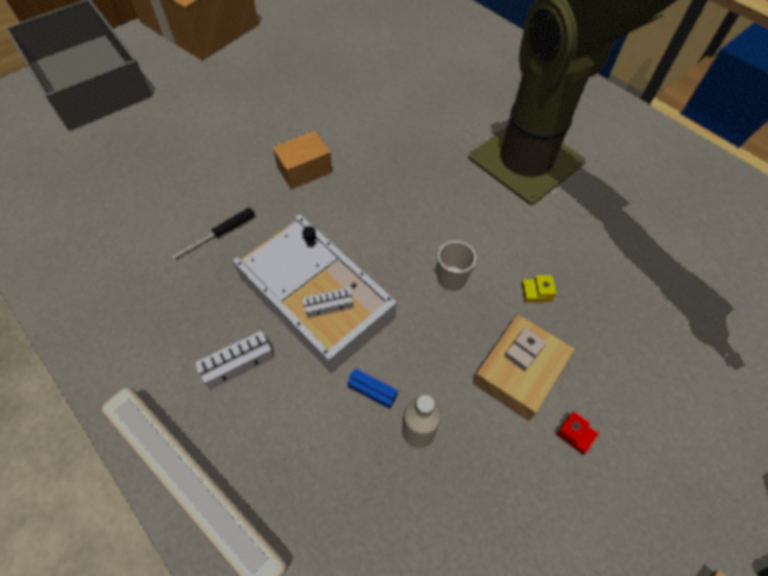

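View pics/side0.png

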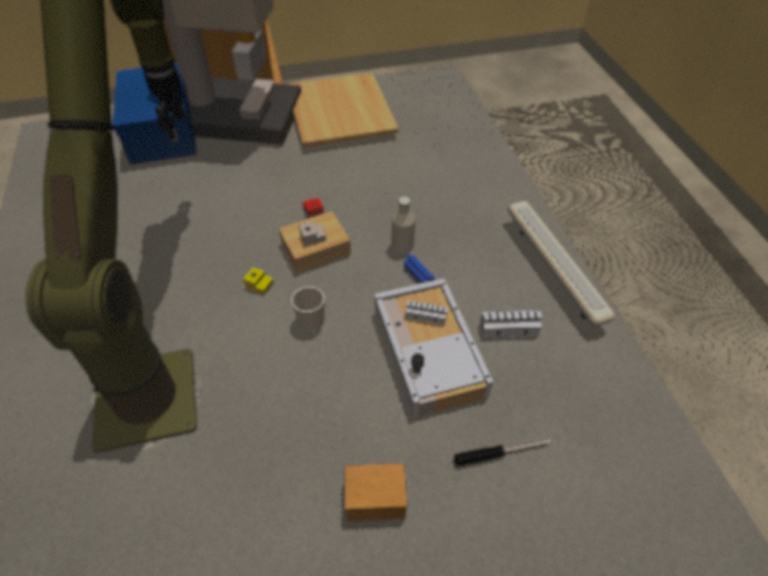

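View pics/wrist0.png

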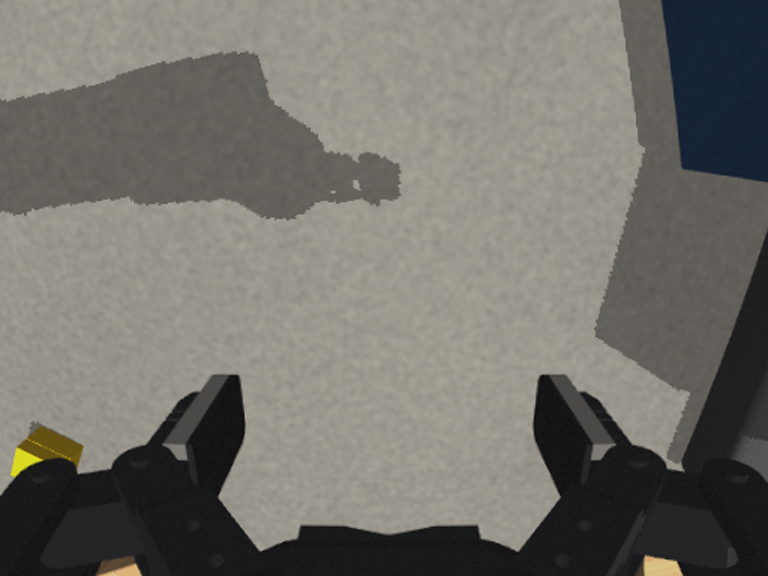

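The meant bar is the small one on the deck (scene 328,302), not the larger one on the bench (233,357) or the blue one (372,387). The steel block stands on the rest (525,347), not the yellow (540,289) or red (578,432) one. So the bar is what blocks the cover. Next I'll measure the positions.

```bash
cat >> h.py <<'E'
def cal(c):
    K=np.array([[c['fx'],0,c['cx']],[0,c['fy'],c['cy']],[0,0,1.]])
    Rm=cv2.Rodrigues(np.array(c['rvec'],float))[0]; t=np.array(c['tvec'],float)
    return K,Rm,t,np.array([float(c['k1']),0,0,0,0])
def rays(c,uv):
    K,Rm,t,D=cal(c)
    n=cv2.undistortPoints(np.array(uv,float).reshape(-1,1,2),K,D).reshape(-1,2)
    return np.c_[n,np.ones(len(n))]
def to_world(c,uv,z):
    K,Rm,t,D=cal(c)
    return (rays(c,uv)*np.array(z,float).reshape(-1,1)-t)@Rm
def at_height(c,uv,h):
    K,Rm,t,D=cal(c); r=rays(c,uv)@Rm; o=-Rm.T@t
    return o+r*((h-o[2])/r[:,2])[:,None]
def proj(c,P):
    K,Rm,t,D=cal(c)
    return cv2.projectPoints(np.array(P,float).reshape(-1,1,3),np.array(c['rvec'],float),t,K,D)[0].reshape(-1,2)
def cloud(c,d):
    v,u=np.mgrid[0:384,0:512]; uv=np.c_[u.ravel(),v.ravel()]
    return to_world(c,uv,d.ravel()).reshape(384,512,3)
def tip(p): return np.array([p[1]*512,p[0]*384])
E
python3 - <<'E'
from h import *
H=dict(fixture=0,bay=.012,deck=.056,knob=.096,horn_mid=.075,block_mid=.074,rest=0,mug=0,bottle=0,carton=0,driver=0)
import pickle
out={}
for n in("scene","side"):
    c=get_calibration(n)
    camera(n)
    for k,h in H.items():
        if k in('bottle','carton','driver') and n=='side': continue
        r=spot_point(n,k)
        for q in r[:4]:
            uv=tip(q['at']); print(n,k,round(q['p'],2),uv.round(0),at_height(c,[uv],h)[0].round(3))
print(get_state()['time_s'])
for n in("scene","side"):
    f=np.load(n+'0.npz');c={k:f[k] for k in f};X=cloud(c,f['d'])
    np.save(n+'_X.npy',X)
    hsv=cv2.cvtColor(f['p'],cv2.COLOR_RGB2HSV)
E
```

```text
scene fixture 0.81 [208. 199.] [ 0.625 -0.038 -0.   ]
scene fixture 0.66 [275. 289.] [0.662 0.298 0.   ]
scene deck 0.75 [222. 202.] [0.618 0.027 0.056]
scene knob 0.59 [279. 287.] [0.676 0.316 0.096]
scene knob 0.58 [207. 154.] [ 0.56  -0.111  0.096]
scene horn_mid 0.81 [220. 201.] [0.627 0.027 0.075]
scene horn_mid 0.73 [245. 264.] [0.693 0.212 0.075]
scene horn_mid 0.64 [152. 237.] [ 0.83  -0.006  0.075]
scene block_mid 0.78 [360. 192.] [0.307 0.271 0.074]
scene block_mid 0.76 [351. 232.] [0.419 0.335 0.074]
scene block_mid 0.7 [384. 289.] [0.48  0.489 0.074]
scene rest 0.8 [347. 249.] [0.433 0.353 0.   ]
scene rest 0.63 [140. 157.] [ 0.697 -0.312 -0.   ]
scene mug 0.77 [302. 186.] [0.377 0.12  0.   ]
scene bottle 0.89 [276. 287.] [0.657 0.297 0.   ]
scene carton 0.95 [201. 108.] [ 0.412 -0.356  0.   ]
scene driver 0.5 [142. 156.] [ 0.69  -0.313  0.   ]
side fixture 0.87 [286. 234.] [ 0.622 -0.036  0.   ]
side deck 0.93 [280. 211.] [0.615 0.025 0.056]
side knob 0.61 [276. 241.] [ 0.562 -0.112  0.096]
side horn_mid 0.83 [343. 215.] [ 0.808 -0.058  0.075]
side horn_mid 0.69 [282. 180.] [0.66  0.14  0.075]
side horn_mid 0.34 [278. 242.] [ 0.571 -0.104  0.075]
side block_mid 0.72 [171. 188.] [0.273 0.204 0.074]
side block_mid 0.63 [209. 156.] [0.43  0.326 0.074]
side block_mid 0.63 [207. 137.] [0.44  0.433 0.074]
side mug 0.72 [207. 215.] [0.377 0.112 0.   ]
1.2
```

```bash
python3 - <<'E'
from h import *
for n in("scene","side"):
    X=np.load(n+'_X.npy').reshape(-1,3)
    f=np.load(n+'0.npz')
    m=(abs(X[:,0]-.625)<.2)&(abs(X[:,1]+.037)<.2)&(X[:,2]>.04)&(X[:,2]<.12)
    P=X[m]; 
    # largest cluster on grid
    g=np.zeros((200,200),np.uint8); ij=((P[:,:2]-[.425,-.237])/.002).astype(int); 
    g[ij[:,0].clip(0,199),ij[:,1].clip(0,199)]=255
    g=cv2.morphologyEx(g,cv2.MORPH_CLOSE,np.ones((5,5)))
    N,L,st,ce=cv2.connectedComponentsWithStats(g)
    k=1+np.argmax(st[1:,4]); pts=np.argwhere(L==k).astype(np.float32)*.002+[.425,-.237]
    r=cv2.minAreaRect((pts*1000).astype(np.float32)); print(n,'fixture',r, np.percentile(P[:,2],[5,25,50,75,95,99]).round(4))
    sel=(abs(X[:,0]-.62)<.07)&(abs(X[:,1]-.03)<.06)&(X[:,2]>.074)
    Q=X[sel]; r=cv2.minAreaRect((Q[:,:2]*1000).astype(np.float32)); print(n,'horn',r,len(Q),np.percentile(Q[:,2],[5,50,95]))
    sel=(abs(X[:,0]-.561)<.04)&(abs(X[:,1]+.111)<.04)&(X[:,2]>.085)
    Q=X[sel]; print('knob',Q.mean(0),len(Q),Q[:,2].max())
    sel=(abs(X[:,0]-.43)<.13)&(abs(X[:,1]-.34)<.13)&(X[:,2]>.045)&(X[:,2]<.068)
    r=cv2.minAreaRect((X[sel][:,:2]*1000).astype(np.float32)); print(n,'rest',r)
    sel=(abs(X[:,0]-.43)<.06)&(abs(X[:,1]-.33)<.06)&(X[:,2]>.068)
    r=cv2.minAreaRect((X[sel][:,:2]*1000).astype(np.float32)); print(n,'block',r,X[sel].mean(0))
E
```

```text
scene fixture ((619.4269409179688, -35.73753356933594), (174.20591735839844, 296.2713928222656), 1.9580670595169067) [0.0508 0.0554 0.0619 0.0658 0.0849 0.1033]
scene horn ((630.2564086914062, 24.762619018554688), (34.12936782836914, 89.26222229003906), 62.80835723876953) 365 [0.07722956 0.08499085 0.09493558]
knob [ 0.56996224 -0.10582895  0.10260953] 91 0.11104321778862285
scene rest ((432.6528015136719, 348.7106628417969), (152.55477905273438, 119.591796875), 11.621244430541992)
scene block ((427.5252685546875, 334.61151123046875), (55.99589157104492, 44.15574264526367), 6.770572185516357) [0.42952981 0.33531552 0.0851768 ]
side fixture ((618.3921508789062, -37.890869140625), (173.9893798828125, 296.392822265625), 2.1610794067382812) [0.0489 0.056  0.0622 0.066  0.0849 0.1059]
side horn ((628.4758911132812, 21.776731491088867), (37.05270767211914, 89.81493377685547), 61.385807037353516) 251 [0.07582696 0.08584219 0.09531752]
knob [ 0.56513012 -0.1151485   0.10359285] 84 0.11290917393505638
side rest ((431.3779602050781, 345.372802734375), (151.4974365234375, 127.91641998291016), 11.54060173034668)
side block ((425.6126708984375, 331.02154541015625), (55.219940185546875, 50.300010681152344), 7.364868640899658) [0.42365412 0.3262876  0.08377373]
```

{"api": "arm_command", "payload": {"steps": [[[0,0,0],[-0.5,-0.37,0],0],[[0,0,0],[-1,-0.75,0],0],[[0,0,0],[-1,-0.75,0],0],[[0,0,0],[-1,-0.75,0],0],[[0,0,0],[-1,-0.75,0],0]], "force": 40}}

```text
time_s: 1.62
tool_pos: [0.2494, 0.4824, 0.2265]
orientation: [3.133, -0.009, 2.92]
contact_force: [1.1, -0.2, -0.1]
width: 0.998
```

{"api": "arm_command", "payload": {"steps": [[[0,0,0],[-1,-0.75,0],0],[[0,0,0],[-1,-0.75,0],0],[[0,0,0],[-1,-0.75,0],0],[[0,0,0],[-1,-0.75,0],0],[[0,0,0],[-1,-0.75,0],0]]}}

```text
time_s: 2.03
tool_pos: [0.3758, 0.3331, 0.225]
orientation: [3.13, -0.008, 2.922]
contact_force: [1.5, 0.1, -0.2]
width: 0.998
```

{"api": "arm_command", "payload": {"steps": [[[0,0,0.5],[-1,-0.75,0],0],[[0,0,0.5],[-1,-0.75,0],0],[[0,0,0.5],[-1,-0.75,0],0],[[0,0,0.5],[-1,-0.75,0],0],[[0,0,0],[-1,-0.75,0],0]]}}

```text
time_s: 2.45
tool_pos: [0.4857, 0.1704, 0.2236]
orientation: [3.127, -0.008, 2.67]
contact_force: [1.3, 0.2, -0.0]
width: 1.001
```

```bash
cat >> h.py <<'E'
def plan(xyz,yawdeg=None):
    s=get_state(); p=s['tool_pos']; Rt=R.from_euler('xyz',s['orientation'])
    d=Rt.inv().apply(np.array(xyz)-p)
    print('t',s['time_s'],'pos',p.round(4),'rpy',np.degrees(s['orientation']).round(2),'w',round(s['width'],3),'F',s['contact_force'].round(1))
    print('q',s['joint_positions'].round(2))
    print('shift units (tool x,y,z):',(d/.03).round(2),'norm rows',np.linalg.norm(d)/.0417)
    if yawdeg is not None:
        T=R.from_euler('xyz',[np.pi,0,np.radians(yawdeg)])
        print('turn units:',((Rt.inv()*T).as_rotvec()/.12).round(2))
E
python3 - <<'E'
from h import *
plan([.629,.023,.2],152)
E
```

```text
t 2.45 pos [0.4857 0.1704 0.2236] rpy [179.15  -0.44 153.  ] w 1.001 F [ 1.3  0.2 -0. ]
q [-0.28  0.55 -0.21  1.9   0.15  0.69  0.52]
shift units (tool x,y,z): [-6.49 -2.22  0.7 ] norm rows 4.961920730055772
turn units: [ 0.12 -0.06  0.14]
```

{"api": "arm_command", "payload": {"steps": [[[0.12,-0.06,0.14],[-1,-0.4,0.1],0],[[0,0,0],[-1,-0.4,0.1],0],[[0,0,0],[-1,-0.4,0.1],0],[[0,0,0],[-1,-0.4,0.1],0],[[0,0,0],[-0.5,-0.2,0],0]]}}

```text
time_s: 2.87
tool_pos: [0.5853, 0.0452, 0.2116]
orientation: [-3.139, 0.004, 2.643]
contact_force: [0.4, 0.2, 0.6]
width: 1.005
```

```bash
python3 - <<'E'
from h import *
plan([.629,.023,.2],152)
c=get_calibration('wrist'); p,d=camera('wrist'); save('w1.png',p,None,1.5); np.savez('w1.npz',p=p,d=d,**c)
for k,h in dict(knob=.096,horn_mid=.075,deck=.056,fixture=0,bay=.012).items():
    for q in spot_point('wrist',k)[:3]:
        uv=tip(q['at']); print(k,round(q['p'],2),uv.round(0),at_height(c,[uv],h)[0].round(4))
K,Rm,t,D=cal(c); print('cam pos',-Rm.T@t)
E
```

```text
t 2.8667 pos [0.5853 0.0452 0.2116] rpy [-179.83    0.24  151.41] w 1.005 F [0.4 0.2 0.6]
q [-0.04  0.66 -0.2   1.7   0.18  0.8   0.75]
shift units (tool x,y,z): [-1.63  0.05  0.39] norm rows 1.207134002491068
turn units: [-0.03  0.03 -0.09]
horn_mid 0.77 [265. 231.] [0.6321 0.0262 0.075 ]
horn_mid 0.77 [417. 164.] [0.6408 0.1733 0.075 ]
horn_mid 0.72 [306. 354.] [ 0.7793 -0.0032  0.075 ]
fixture 0.62 [218. 226.] [ 0.6309 -0.0335  0.    ]
fixture 0.39 [ 93. 248.] [ 0.5835 -0.1838  0.    ]
cam pos [0.51912109 0.08236045 0.35801973]
```

View pics/w1.png

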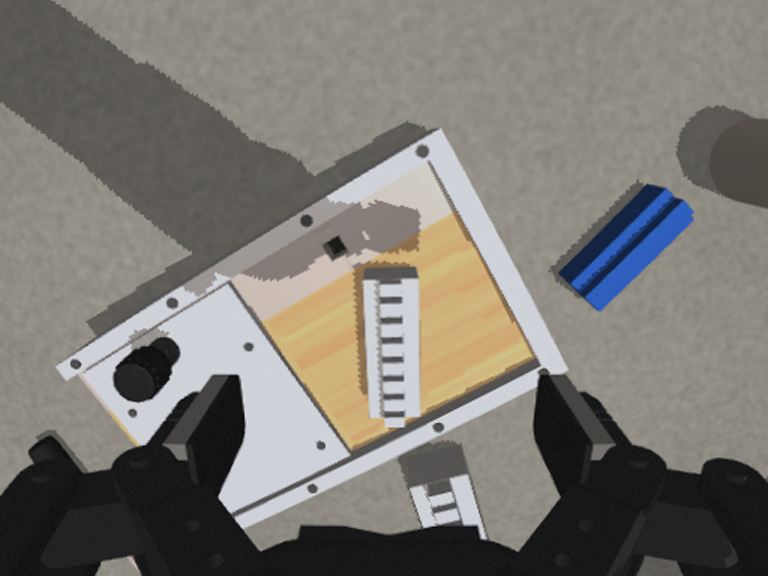

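```bash
python3 - <<'E'
from h import *
f=np.load('w1.npz');c={k:f[k] for k in f}
print('corners',at_height(c,np.array([[442,128],[567,370],[57,370]])/1.5,.068).round(4))
X=cloud(c,f['d']).reshape(-1,3)
sel=(abs(X[:,0]-.632)<.07)&(abs(X[:,1]-.026)<.06)&(X[:,2]>.078)&(X[:,2]<.1)&(np.linalg.norm(X[:,:2]-[.585,.045],axis=1)<.3)
u=np.argwhere(sel.reshape(384,512)); u=u[(u[:,0]>165)&(u[:,1]>220)&(u[:,1]<300)&(u[:,0]<290)]
Q=X.reshape(384,512,3)[u[:,0],u[:,1]]
print('horn',cv2.minAreaRect((Q[:,:2]*1000).astype(np.float32)),len(Q),np.percentile(Q[:,2],[5,50,95]))
B=Q[Q[:,2]>.090];print('blade',cv2.minAreaRect((B[:,:2]*1000).astype(np.float32)),len(B))
print('horn corners@.084', at_height(c,np.array([[365,280],[417,280],[421,415],[370,414]])/1.5,.084).round(4))
print('knob top',at_height(c,[np.array([130,377])/1.5],.109))
print('hole',at_height(c,[np.array([335,247])/1.5],.056))
sel=(abs(X[:,0]-.62)<.2)&(abs(X[:,1]+.037)<.2)&(X[:,2]>.05)&(X[:,2]<.075)
u=np.argwhere(sel.reshape(384,512)); u=u[(u[:,0]<250)&(u[:,1]<400)]
Q=X.reshape(384,512,3)[u[:,0],u[:,1]]
for k in('deck','rail'):
    pass
img=f['p'].copy()
def chk(o,yaw,name):
    Rz=R.from_euler('z',yaw,degrees=True).as_matrix()
    def W(P): return (np.array(P,float)/1000)@Rz.T+[o[0],o[1],0]
    im=img[...,::-1].copy(); im=cv2.resize(im,None,fx=1.5,fy=1.5)
    def poly(P,col): cv2.polylines(im,[(proj(c,W(P))*1.5).astype(int)],True,col,1,cv2.LINE_AA)
    poly([[-95,-150,68],[76,-150,68],[76,142,68],[-95,142,68]],(0,0,255))
    poly([[-83,-10,56],[64,-10,56],[64,128,56],[-83,128,56]],(0,255,0))
    poly([[-83,128,68],[64,128,68],[64,-150,68],[-83,-150,68]],(255,0,255))
    cv2.imwrite('pics/'+name,im)
chk([.629,-.0335],2.0,'fit1.png')
E
```

```text
corners [[ 0.5314  0.1084  0.068 ]
 [ 0.7019  0.1124  0.068 ]
 [ 0.5429 -0.1848  0.068 ]]
horn ((629.468017578125, 23.253265380859375), (31.833017349243164, 90.41744232177734), 63.22628402709961) 3389 [0.08331656 0.08499601 0.09523899]
blade ((629.4912109375, 23.246660232543945), (12.110295295715332, 90.36331176757812), 63.18598937988281) 1303
horn corners@.084 [[ 0.5836  0.0311  0.084 ]
 [ 0.5977  0.0569  0.084 ]
 [ 0.6763  0.0187  0.084 ]
 [ 0.6605 -0.0087  0.084 ]]
knob top [[ 0.56372847 -0.10938072  0.109     ]]
hole [[0.5631262  0.02009167 0.056     ]]
```

View pics/fit1.png

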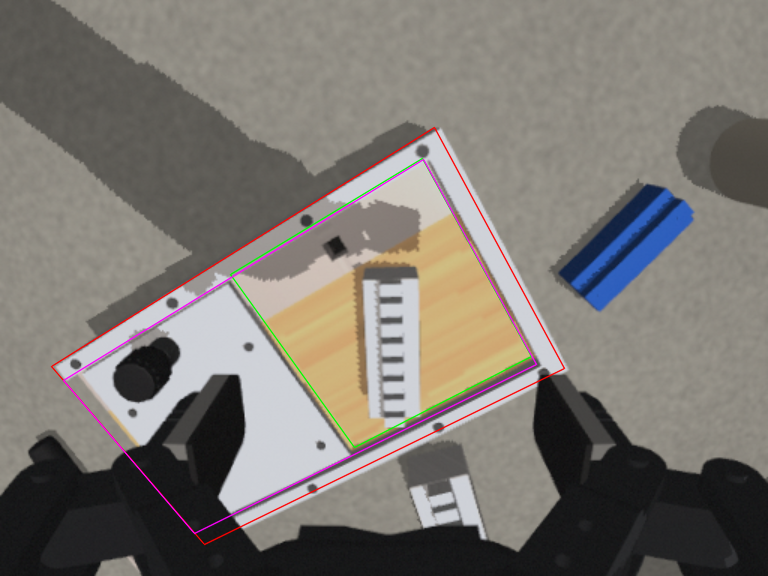

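```bash
python3 - <<'E'
from h import *
plan([.6295,.0233,.081],153.2)
E
```

```text
t 3.1667 pos [0.5823 0.0521 0.2122] rpy [-1.7997e+02  4.0000e-02  1.5185e+02] w 1.001 F [-1.  -0.  -0.2]
q [-0.05  0.65 -0.2   1.71  0.17  0.8   0.75]
shift units (tool x,y,z): [-1.84 -0.1   4.38] norm rows 3.4153493040108165
turn units: [-0.    0.01 -0.2 ]
```

{"api": "arm_command", "payload": {"steps": [[[0,0,-0.2],[-0.8,-0.05,0.3],0.35],[[0,0,0],[-0.7,-0.05,0.6],0.35],[[0,0,0],[-0.3,0,0.7],0.35],[[0,0,0],[-0.1,0,0.4],0.35],[[0,0,0],[0,0,0],0.35]]}}

```text
time_s: 3.58
tool_pos: [0.6309, 0.0329, 0.1529]
orientation: [3.137, 0.0, 2.691]
contact_force: [-0.5, 0.0, -0.5]
width: 0.653
```

```bash
python3 - <<'E'
from h import *
plan([.6295,.0233,.081],153.2)
E
```

```text
t 3.5833 pos [0.6309 0.0329 0.1529] rpy [1.7973e+02 1.0000e-02 1.5417e+02] w 0.653 F [-0.5  0.  -0.5]
q [-0.01  0.79 -0.2   1.62  0.2   0.76  0.81]
shift units (tool x,y,z): [-0.1  -0.32  2.4 ] norm rows 1.7406420876543123
turn units: [0.04 0.   0.14]
```

{"api": "arm_command", "payload": {"steps": [[[0.04,0,0.14],[-0.1,-0.32,0],0.35],[[0,0,0],[0,0,0.5],0.35],[[0,0,0],[0,0,0.5],0.35],[[0,0,0],[0,0,0.3],0.35],[[0,0,0],[0,0,0],0.35]]}}

```text
time_s: 4.0
tool_pos: [0.6272, 0.0263, 0.117]
orientation: [3.14, 0.001, 2.677]
contact_force: [-0.3, -0.1, -1.3]
width: 0.648
```

```bash
python3 - <<'E'
from h import *
plan([.6295,.0233,.081],153.2)
c=get_calibration('wrist'); p,d=camera('wrist'); save('w2.png',p,None,1.5); np.savez('w2.npz',p=p,d=d,**c)
plan([.6295,.0233,.081],153.2)
E
```

```text
t 4.0 pos [0.6272 0.0263 0.117 ] rpy [1.7993e+02 4.0000e-02 1.5337e+02] w 0.648 F [-0.3 -0.1 -1.3]
q [-0.01  0.83 -0.19  1.65  0.22  0.68  0.8 ]
shift units (tool x,y,z): [-0.11 -0.05  1.2 ] norm rows 0.8674826169205443
turn units: [0.01 0.01 0.02]
t 4.05 pos [0.6277 0.0263 0.1179] rpy [1.7990e+02 1.0000e-01 1.5337e+02] w 0.645 F [-0.1  0.1 -0. ]
q [-0.01  0.83 -0.19  1.65  0.22  0.68  0.8 ]
shift units (tool x,y,z): [-0.1  -0.06  1.23] norm rows 0.8883205483002004
turn units: [0.02 0.01 0.03]
```

View pics/w2.png

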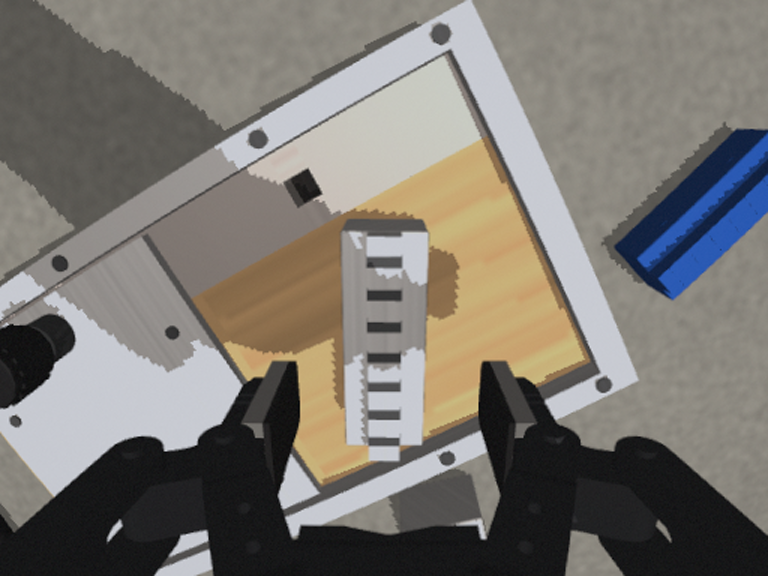

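The bar, small and silver with teeth up, sits at (385,340) between the open fingers, lined up with the image vertical. I'll lower and grasp it.

{"api": "arm_command", "payload": {"steps": [[[0.02,0,0.03],[-0.1,-0.06,0.4],0.35],[[0,0,0],[0,0,0.45],0.35],[[0,0,0],[0,0,0.3],0.35],[[0,0,0],[0,0,0.1],0.35],[[0,0,0],[0,0,0],0.35]]}}

```text
time_s: 4.47
tool_pos: [0.6324, 0.0232, 0.0818]
orientation: [3.139, 0.008, 2.673]
contact_force: [-0.0, -0.7, 0.6]
width: 0.649
```

```bash
python3 - <<'E'
from h import *
plan([.6295,.0233,.081],153.2)
E
```

```text
t 4.4667 pos [0.6324 0.0232 0.0818] rpy [179.86   0.44 153.12] w 0.649 F [-0.  -0.7  0.6]
q [-0.02  0.89 -0.17  1.66  0.23  0.61  0.78]
shift units (tool x,y,z): [ 0.09 -0.04  0.02] norm rows 0.07103892507658352
turn units: [ 0.02  0.06 -0.01]
```

Now close the jaws with 45 N.

{"api": "arm_command", "payload": {"steps": [[[0,0.05,0],[0.08,-0.03,0.02],0.9],[[0,0,0],[0,0,0],0.9],[[0,0,0],[0,0,0],0.9],[[0,0,0],[0,0,0],0.9],[[0,0,0],[0,0,0],0.9]], "force": 45}}

```text
time_s: 4.88
tool_pos: [0.6299, 0.0232, 0.0822]
orientation: [3.139, 0.002, 2.672]
contact_force: [-0.4, 0.9, -2.2]
width: 0.121
```

```bash
python3 - <<'E'
from h import *
plan([.6295,.0233,.081],153.2)
E
```

```text
t 4.8833 pos [0.6299 0.0232 0.0822] rpy [1.7985e+02 1.1000e-01 1.5310e+02] w 0.121 F [-0.4  0.9 -2.2]
q [-0.01  0.88 -0.17  1.66  0.23  0.61  0.79]
shift units (tool x,y,z): [ 0.01 -0.    0.04] norm rows 0.02995122688740927
turn units: [ 0.02  0.02 -0.01]
```

```bash
python3 - <<'E'
from h import *
c=get_calibration('wrist'); p,d=camera('wrist'); save('w3.png',p,None,1.5)
p,d=camera('side'); save('s3.png',p,(150,260,230,350),5)
plan([.6295,.0233,.081],153.2)
E
```

```text
t 4.9833 pos [0.6299 0.0232 0.0821] rpy [1.7986e+02 1.1000e-01 1.5310e+02] w 0.123 F [-1.  -1.  -1.3]
q [-0.01  0.88 -0.17  1.66  0.23  0.61  0.79]
shift units (tool x,y,z): [ 0.01 -0.    0.04] norm rows 0.02889817706251136
turn units: [ 0.02  0.02 -0.01]
```

View pics/w3.png

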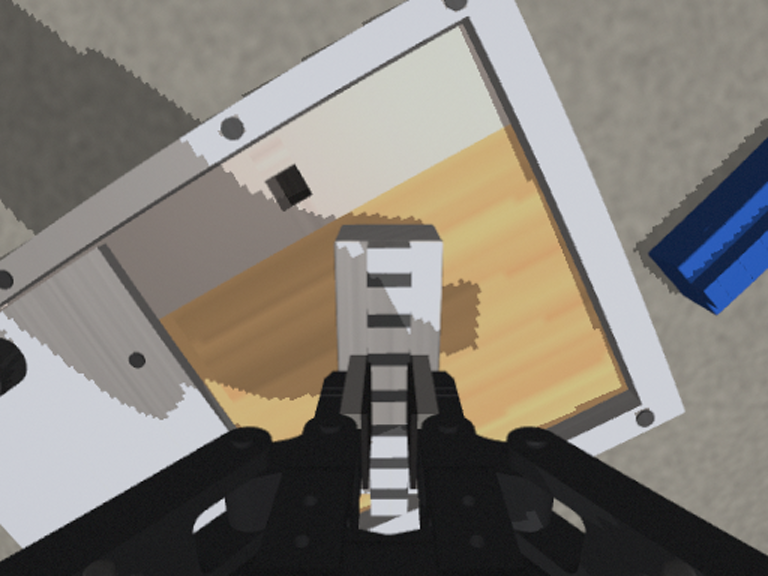

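View pics/s3.png

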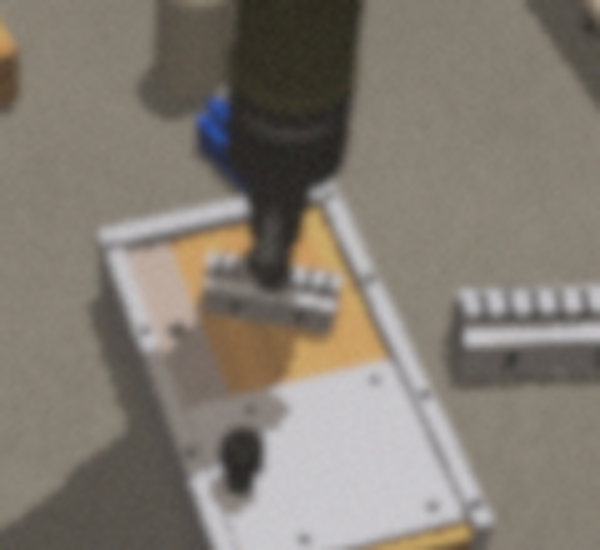

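```bash
python3 - <<'E'
from h import *
s=get_state();Rt=R.from_euler('xyz',s['orientation']).as_matrix();p=s['tool_pos']
c=get_calibration('wrist')
pic,d=camera('wrist')
for dz in(0,.003,.013,.022):
    for y in(-.006,.006): print(dz,y,(proj(c,[p+Rt@[-.011,y,dz],p+Rt@[.011,y,dz]])*1.5).round(0).tolist())
X=cloud(c,d)
for uv in((355,365),(425,365),(350,375),(390,265),(350,265),(425,265),(390,480)):
    print(uv,X[int(uv[1]/1.5),int(uv[0]/1.5)].round(4))
save('w3c.png',pic,(220,370,200,320),5)
E
```

```text
0 -0.006 [[369.0, 407.0], [368.0, 346.0]]
0 0.006 [[405.0, 407.0], [406.0, 346.0]]
0.003 -0.006 [[369.0, 402.0], [368.0, 342.0]]
0.003 0.006 [[405.0, 402.0], [406.0, 342.0]]
0.013 -0.006 [[370.0, 388.0], [369.0, 330.0]]
0.013 0.006 [[404.0, 388.0], [405.0, 330.0]]
0.022 -0.006 [[371.0, 376.0], [370.0, 321.0]]
0.022 0.006 [[403.0, 376.0], [404.0, 321.0]]
(355, 365) [0.6154 0.02   0.0965]
(425, 365) [0.6248 0.038  0.0962]
(350, 375) [0.6147 0.0195 0.104 ]
(390, 265) [0.5938 0.0426 0.0954]
(350, 265) [0.5908 0.0308 0.0849]
(425, 265) [0.6008 0.0504 0.0849]
(390, 480) [0.6581 0.01   0.0937]
```

View pics/w3c.png

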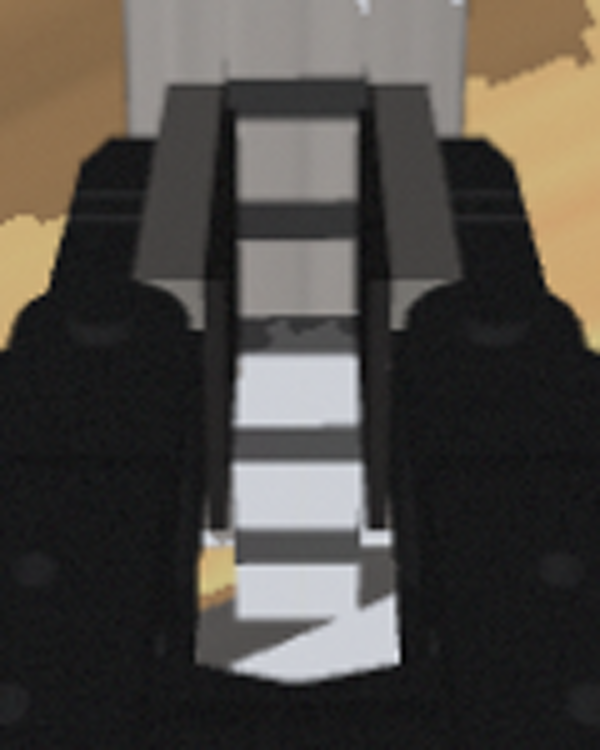

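```bash
python3 - <<'E'
from h import *
for f,pos,rpy,hw in(('w1.npz',[.5853,.0452,.2116],[-179.83,.24,151.41],.0425),('w2.npz',[.6272,.0263,.117],[179.93,.04,153.37],.0276)):
    f=np.load(f);c={k:f[k] for k in f}
    Rt=R.from_euler('xyz',rpy,degrees=True).as_matrix()
    for dz in(-.02,-.01,0,.009,.022): print(dz,(proj(c,[np.array(pos)+Rt@[.011,s*hw,dz] for s in(-1,1)])*1.5).round(0).tolist())
    X=cloud(c,f['d'])
    for uv in [(225,385),(555,385),(280,370),(495,370),(232,380),(215,395)]:
        w=X[int(uv[1]/1.5),int(uv[0]/1.5)]; print(uv,w.round(4),(Rt.T@(w-pos)).round(4))
E
```

```text
-0.02 [[235.0, 374.0], [538.0, 374.0]]
-0.01 [[245.0, 359.0], [529.0, 358.0]]
0 [[253.0, 345.0], [521.0, 345.0]]
0.009 [[260.0, 334.0], [514.0, 334.0]]
0.022 [[268.0, 320.0], [506.0, 320.0]]
(225, 385) [0.5546 0.0126 0.2383] [ 0.0112 -0.0433 -0.0266]
(555, 385) [0.5965 0.0903 0.2387] [ 0.0116  0.0449 -0.0273]
(280, 370) [ 0.6137 -0.0506  0.0649] [-0.0702 -0.0701  0.1472]
(495, 370) [0.6847 0.0713 0.0566] [-0.0741  0.0709  0.1551]
(232, 380) [0.5546 0.0143 0.2372] [ 0.0121 -0.0419 -0.0256]
(215, 395) [0.5541 0.0119 0.2442] [ 0.0113 -0.0443 -0.0326]
-0.02 [[288.0, 374.0], [486.0, 374.0]]
-0.01 [[294.0, 359.0], [480.0, 359.0]]
0 [[300.0, 346.0], [474.0, 346.0]]
0.009 [[304.0, 335.0], [470.0, 335.0]]
0.022 [[310.0, 321.0], [465.0, 321.0]]
(225, 385) [ 0.6222 -0.0516  0.0652] [-0.0304 -0.0719  0.0517]
(555, 385) [0.6907 0.0794 0.0608] [-0.033   0.0759  0.0563]
(280, 370) [0.5599 0.0604 0.2636] [ 0.0753  0.0005 -0.1467]
(495, 370) [0.6308 0.0588 0.1343] [ 0.0113  0.0306 -0.0173]
(232, 380) [ 0.6221 -0.0489  0.0634] [-0.0291 -0.0696  0.0535]
(215, 395) [ 0.625  -0.0596  0.064 ] [-0.0365 -0.0778  0.053 ]
```

The depth readings and the grasp both show the fingertips about 27 mm higher than the stated TCP geometry, so the pads closed on the blade. I'll open, go lower by that measured offset, and grip the body.

{"api": "arm_command", "payload": {"steps": [[[0,0,0],[0,0,0],0.4],[[0,0,0],[0,0,0],0.4],[[0,0,0],[0,0,0],0.4],[[0,0,0],[0,0,0],0.4],[[0,0,0],[0,0,0.1],0.4]], "force": 45}}

```text
time_s: 5.45
tool_pos: [0.6316, 0.0238, 0.0805]
orientation: [3.137, 0.005, 2.672]
contact_force: [0.3, 0.1, 0.1]
width: 0.601
```

{"api": "arm_command", "payload": {"steps": [[[0,0,0],[0,0,0.35],0.4],[[0,0,0],[0,0,0.35],0.4],[[0,0,0],[0,0,0.2],0.4],[[0,0,0],[0,0,0.1],0.4],[[0,0,0],[0,0,0],0.4]]}}

```text
time_s: 5.87
tool_pos: [0.6324, 0.024, 0.0494]
orientation: [3.137, 0.006, 2.672]
contact_force: [-1.6, 0.2, 8.4]
width: 0.6
```

```bash
python3 - <<'E'
from h import *
plan([.6295,.0233,.049],153.2)
E
```

```text
t 5.8667 pos [0.6324 0.024  0.0494] rpy [179.73   0.34 153.12] w 0.6 F [-1.6  0.2  8.4]
q [-0.02  0.93 -0.16  1.67  0.24  0.55  0.78]
shift units (tool x,y,z): [ 0.08 -0.06  0.01] norm rows 0.0711844090141833
turn units: [ 0.04  0.05 -0.01]
```

{"api": "arm_command", "payload": {"steps": [[[0,0,0],[0,0,-0.1],0.4],[[0,0,0],[0,0,0],0.4],[[0,0,0],[0,0,0],0.4],[[0,0,0],[0,0,0],0.4],[[0,0,0],[0,0,0],0.4]]}}

```text
time_s: 6.28
tool_pos: [0.6315, 0.024, 0.0506]
orientation: [3.138, 0.004, 2.673]
contact_force: [-0.1, -0.2, -0.2]
width: 0.601
```

```bash
python3 - <<'E'
from h import *
plan([.6295,.0233,.049],153.2)
c=get_calibration('wrist'); pic,d=camera('wrist');save('w4.png',pic,None,1.5)
X=cloud(c,d);s=get_state();pos=s['tool_pos'];Rt=R.from_euler('xyz',s['orientation']).as_matrix()
L=(X-pos)@Rt
m=(L[...,0]>.006)&(L[...,0]<.016)&(abs(L[...,1])>.018)&(abs(L[...,1])<.05)&(L[...,2]<.02)&(L[...,2]>-.05)&(d>0)
for sg in(-1,1):
    q=L[m&(np.sign(L[...,1])==sg)]; print(sg,len(q),np.percentile(q[:,2],[50,90,98,100]).round(4), np.percentile(q[:,1],[2,98]))
E
```

```text
t 6.2833 pos [0.6315 0.024  0.0506] rpy [179.8    0.24 153.13] w 0.601 F [-0.1 -0.2 -0.2]
q [-0.02  0.93 -0.16  1.67  0.24  0.56  0.78]
shift units (tool x,y,z): [ 0.05 -0.05  0.05] norm rows 0.06448237782819893
turn units: [ 0.03  0.03 -0.01]
-1 2708 [-0.019  -0.0056 -0.005  -0.0038] [-0.04871608 -0.02254534]
1 2828 [-0.0165 -0.0053 -0.0047 -0.0038] [0.01937861 0.04868579]
```

View pics/w4.png

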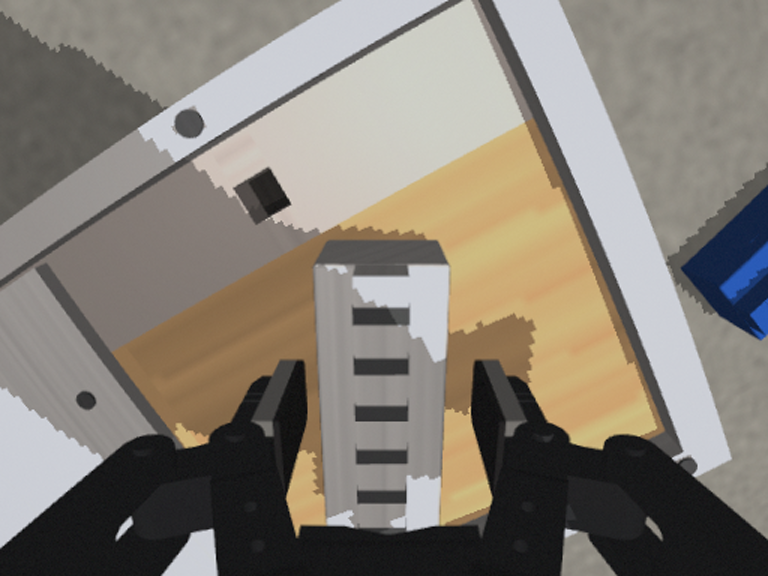

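{"api": "arm_command", "payload": {"steps": [[[0.02,0.02,0],[0.05,-0.04,-0.1],0.4],[[0,0,0],[0,0,0],0.9],[[0,0,0],[0,0,0],0.9],[[0,0,0],[0,0,0],0.9],[[0,0,0],[0,0,0],0.9]], "force": 50}}

```text
time_s: 6.75
tool_pos: [0.6288, 0.0232, 0.0534]
orientation: [-3.142, 0.0, 2.672]
contact_force: [-0.3, -0.0, 1.2]
width: 0.365
```

```bash
python3 - <<'E'
from h import *
plan([.6295,.0233,.15],153.2)
E
```

```text
t 6.75 pos [0.6288 0.0232 0.0534] rpy [-1.7999e+02  3.0000e-02  1.5312e+02] w 0.365 F [-0.3 -0.   1.2]
q [-0.02  0.93 -0.16  1.67  0.24  0.56  0.78]
shift units (tool x,y,z): [-0.02  0.01 -3.22] norm rows 2.3168294413330672
turn units: [-0.    0.   -0.01]
```

{"api": "arm_command", "payload": {"steps": [[[0,0,0],[0,0,-0.3],0.9],[[0,0,0],[0,0,-0.7],0.9],[[0,0,0.3],[0,0,-1],0.9],[[0,0,0.7],[0,0,-0.8],0.9],[[0,0,0.9],[0,0,-0.3],0.9]]}}

```text
time_s: 7.17
tool_pos: [0.6239, 0.0228, 0.1459]
orientation: [-3.133, -0.01, 2.438]
contact_force: [0.2, 0.9, -3.3]
width: 0.365
```

```bash
python3 - <<'E'
from h import *
for n in('scene','side'):
    X=np.load(n+'_X.npy').reshape(-1,3)
    m=(X[:,0]>.42)&(X[:,0]<.64)&(X[:,1]>.11)&(X[:,1]<.31)&(X[:,2]>.012)
    g,_,_=np.histogram2d(X[m][:,0],X[m][:,1],bins=[np.arange(.42,.65,.02),np.arange(.11,.32,.02)])
    print(n);print(g.astype(int))
plan([.53,.205,.14],92)
E
```

```text
scene
[[ 0  0  0  0  0  0  0  0  7 49]
 [ 0  0  0  0  0  0  0  0  1 45]
 [ 0  0  0  0  0  0  0  0  0 33]
 [ 0  0  0  0  0  0  0  0  0 28]
 [ 0  0  0  0  0  0  0  0  0 26]
 [ 0  0  0  0  0  0  0  0  0  0]
 [ 0  0  0  0  0  0  0  0  0  0]
 [ 4  0  0  0  0  0  0  0  0  0]
 [22  0  0  0  0  0  0  0  0  0]
 [40  0  0  0  0  0  0  0  0  0]
 [46  0  0  0  0  6  0  0  0  7]]
side
[[ 0  0  0  0  0  0  0  0 42 27]
 [ 0  0  0  0  0  0  0  0 23 40]
 [ 0  0  0  0  0  0  0  0  2 55]
 [ 0  0  0  0  0  0  0  0  0 49]
 [ 0  0  0  0  0  0  0  0  0 37]
 [ 0  0  0  0  0  0  0  0  0  0]
 [ 0  0  0  0  0  0  0  0  0  0]
 [ 0  0  0  0  0  0  0  0  0  0]
 [ 1  0  0  0  0  0  0  0  0  0]
 [ 0  0  0  0  0  0  0  0  0  0]
 [ 0  0  0  0  0  8  0  0 89 52]]
t 7.1667 pos [0.6239 0.0228 0.1459] rpy [-179.49   -0.58  139.71] w 0.365 F [ 0.2  0.9 -3.3]
q [-0.04  0.79 -0.13  1.63  0.13  0.74  0.64]
shift units (tool x,y,z): [6.31 2.61 0.24] norm rows 4.917352345040734
turn units: [-0.11 -0.05  6.94]
```

{"api": "arm_command", "payload": {"steps": [[[-0.1,-0.05,0.95],[0.9,0.37,0],0.9],[[0,0,0.98],[0.94,0.26,0],0.9],[[0,0,0.98],[0.96,0.15,0],0.9],[[0,0,0.98],[0.97,0.03,0],0.9],[[0,0,0.98],[0.97,-0.09,0],0.9]]}}

```text
time_s: 7.58
tool_pos: [0.5614, 0.1455, 0.1519]
orientation: [3.13, 0.002, 1.818]
contact_force: [0.3, 0.7, -3.2]
width: 0.364
```

```bash
python3 - <<'E'
from h import *
plan([.53,.205,.04],92)
E
```

```text
t 7.5833 pos [0.5614 0.1455 0.1519] rpy [1.7936e+02 1.4000e-01 1.0415e+02] w 0.364 F [ 0.3  0.7 -3.2]
q [-0.38  0.73  0.08  1.8  -0.08  0.61 -0.01]
shift units (tool x,y,z): [ 2.19 -0.57  3.72] norm rows 3.131668099433169
turn units: [0.1  0.01 1.77]
```

{"api": "arm_command", "payload": {"steps": [[[0.1,0,0.9],[0.8,-0.15,0.3],0.9],[[0,0,0.7],[0.7,-0.25,0.7],0.9],[[0,0,0.1],[0.4,-0.15,0.9],0.9],[[0,0,0],[0.1,0,0.9],0.9],[[0,0,0],[0,0,0.5],0.9]]}}

```text
time_s: 8.0
tool_pos: [0.5317, 0.2196, 0.0558]
orientation: [3.137, -0.011, 1.613]
contact_force: [0.3, 0.7, -3.5]
width: 0.364
```

```bash
python3 - <<'E'
from h import *
plan([.53,.205,0],92)
E
```

```text
t 8.0 pos [0.5317 0.2196 0.0558] rpy [179.72  -0.61  92.39] w 0.364 F [ 0.3  0.7 -3.5]
q [-0.52  0.88  0.09  1.86 -0.21  0.41 -0.23]
shift units (tool x,y,z): [-0.5  -0.09  1.85] norm rows 1.3828940478888008
turn units: [ 0.04 -0.09  0.06]
```

{"api": "arm_command", "payload": {"steps": [[[0.04,-0.09,0.05],[-0.3,-0.05,0.3],0.9],[[0,0,0],[-0.1,0,0.45],0.9],[[0,0,0],[0,0,0.45],0.9],[[0,0,0],[0,0,0.25],0.9],[[0,0,0],[0,0,0.05],0.9]]}}

```text
time_s: 8.42
tool_pos: [0.5283, 0.2072, 0.0065]
orientation: [-3.136, 0.002, 1.608]
contact_force: [-1.0, -0.5, -2.2]
width: 0.367
```

```bash
python3 - <<'E'
from h import *
plan([.53,.205,-.0025],92)
E
```

```text
t 8.4167 pos [0.5283 0.2072 0.0065] rpy [-1.7966e+02  9.0000e-02  9.2130e+01] w 0.367 F [-1.  -0.5 -2.2]
q [-0.5   0.96  0.08  1.87 -0.21  0.32 -0.22]
shift units (tool x,y,z): [-0.07  0.06  0.3 ] norm rows 0.22624701028997016
turn units: [-0.05  0.01  0.02]
```

{"api": "arm_command", "payload": {"steps": [[[-0.05,0,0],[0,0,0.08],0.9],[[0,0,0],[0,0,0.08],0.9],[[0,0,0],[0,0,0.06],0.9],[[0,0,0],[0,0,0.04],0.9],[[0,0,0],[0,0,0],0.9]]}}

```text
time_s: 8.83
tool_pos: [0.5302, 0.2067, -0.0001]
orientation: [3.138, 0.001, 1.606]
contact_force: [1.3, -0.2, -2.8]
width: 0.366
```

```bash
python3 - <<'E'
from h import *
plan([.53,.205,-.0025],92)
E
```

```text
t 8.8333 pos [ 5.302e-01  2.067e-01 -1.000e-04] rpy [1.7977e+02 5.0000e-02 9.2030e+01] w 0.366 F [ 1.3 -0.2 -2.8]
q [-0.5   0.97  0.08  1.88 -0.21  0.3  -0.22]
shift units (tool x,y,z): [-0.05 -0.01  0.08] norm rows 0.0695071555002589
turn units: [0.03 0.01 0.  ]
```

Not touching yet (−2.8 N is the bar's weight), so I'll lower further in small steps.

{"api": "arm_command", "payload": {"steps": [[[0.03,0,0],[0,0,0.05],0.9],[[0,0,0],[0,0,0.05],0.9],[[0,0,0],[0,0,0.05],0.9],[[0,0,0],[0,0,0.03],0.9],[[0,0,0],[0,0,0],0.9]]}}

```text
time_s: 9.25
tool_pos: [0.5311, 0.2071, -0.0022]
orientation: [3.139, -0.001, 1.606]
contact_force: [-0.4, -0.1, -2.9]
width: 0.366
```

```bash
python3 - <<'E'
from h import *
plan([.53,.205,-.0025],92)
E
```

```text
t 9.25 pos [ 0.5311  0.2071 -0.0022] rpy [ 1.7987e+02 -3.0000e-02  9.2030e+01] w 0.366 F [-0.4 -0.1 -2.9]
q [-0.5   0.98  0.07  1.87 -0.21  0.3  -0.22]
shift units (tool x,y,z): [-0.07 -0.04  0.01] norm rows 0.05765846480269193
turn units: [ 0.02 -0.    0.  ]
```

{"api": "arm_command", "payload": {"steps": [[[0.02,0,0],[0,0,0.08],0.9],[[0,0,0],[0,0,0.08],0.9],[[0,0,0],[0,0,0.08],0.9],[[0,0,0],[0,0,0],0.9],[[0,0,0],[0,0,0],0.9]]}}

```text
time_s: 9.67
tool_pos: [0.5319, 0.2075, -0.0014]
orientation: [3.139, -0.003, 1.606]
contact_force: [0.2, 0.6, -3.6]
width: 0.368
```

```bash
python3 - <<'E'
from h import *
plan([.53,.205,-.0025],92)
E
```

```text
t 9.6667 pos [ 0.5319  0.2075 -0.0014] rpy [ 1.7987e+02 -1.7000e-01  9.2010e+01] w 0.368 F [ 0.2  0.6 -3.6]
q [-0.49  0.97  0.07  1.87 -0.21  0.3  -0.22]
shift units (tool x,y,z): [-0.08 -0.07  0.04] norm rows 0.07993445914649154
turn units: [ 0.02 -0.02  0.  ]
```

```bash
python3 - <<'E'
from h import *
c=get_calibration('wrist'); pic,d=camera('wrist');save('w5.png',pic,None,1.5)
X=cloud(c,d)
for uv in((388,275),(388,290),(388,310),(345,300),(430,300),(200,250),(600,250),(388,150)):
    print(uv,X[int(uv[1]/1.5),int(uv[0]/1.5)].round(4))
plan([.53,.205,-.0025],92)
E
```

```text
(388, 275) [0.5297 0.2518 0.0342]
(388, 290) [0.5297 0.2501 0.0404]
(388, 310) [0.5299 0.2454 0.0398]
(345, 300) [0.5199 0.2442 0.0309]
(430, 300) [0.5401 0.2444 0.0295]
(200, 250) [0.474  0.2484 0.0005]
(600, 250) [ 5.936e-01  2.524e-01 -4.000e-04]
(388, 150) [5.287e-01 2.784e-01 4.000e-04]
t 9.7167 pos [ 0.5318  0.2075 -0.0016] rpy [ 1.7988e+02 -1.6000e-01  9.2010e+01] w 0.365 F [ 0.1  0.5 -3.3]
q [-0.49  0.98  0.07  1.87 -0.21  0.3  -0.22]
shift units (tool x,y,z): [-0.08 -0.06  0.03] norm rows 0.07765909100143245
turn units: [ 0.02 -0.02  0.  ]
```

View pics/w5.png

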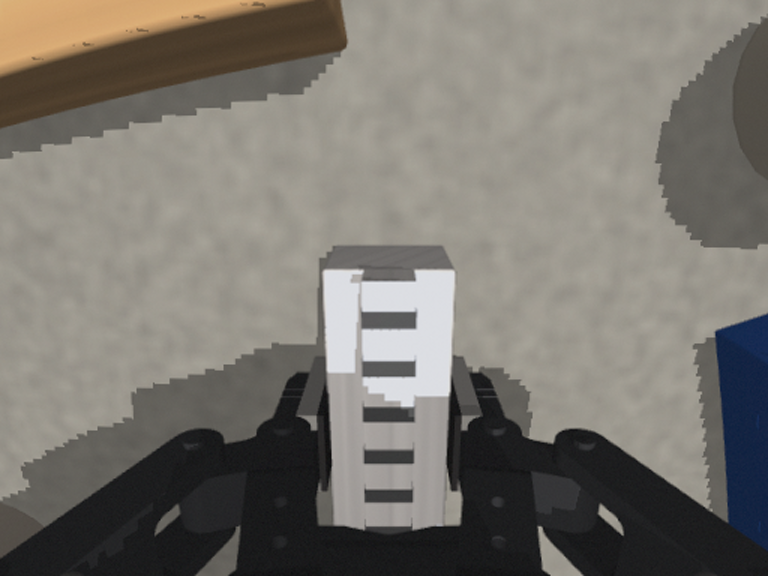

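{"api": "arm_command", "payload": {"steps": [[[0.02,0,0],[0,0,0.12],0.9],[[0,0,0],[0,0,0.1],0.9],[[0,0,0],[0,0,0.1],0.9],[[0,0,0],[0,0,0.1],0.9],[[0,0,0],[0,0,0.1],0.9]]}}

```text
time_s: 10.13
tool_pos: [0.5319, 0.2077, -0.0028]
orientation: [3.141, -0.006, 1.606]
contact_force: [-5.3, -1.2, 31.4]
width: 0.36
```

{"api": "arm_command", "payload": {"steps": [[[0,0,0],[0,0,-0.03],0.9],[[0,0,0],[0,0,0],0.4],[[0,0,0],[0,0,0],0.4],[[0,0,0],[0,0,-0.2],0.4],[[0,0,0],[0,0,-0.7],0.4]]}}

```text
time_s: 10.55
tool_pos: [0.5307, 0.2071, 0.0232]
orientation: [-3.138, -0.004, 1.606]
contact_force: [0.0, 0.2, 0.4]
width: 0.6
```

{"api": "arm_command", "payload": {"steps": [[[0,0,0],[0,0,-1],0.4],[[0,0,0],[-0.4,0,-1],0.4],[[0,0,0],[-0.9,0.1,-1],0.4],[[0,0,0],[-1,0.1,-0.8],0.4],[[0,0,0],[-1,0.1,-0.4],0.4]]}}

```text
time_s: 10.97
tool_pos: [0.5428, 0.1158, 0.1518]
orientation: [-3.135, -0.01, 1.623]
contact_force: [0.5, -0.0, -0.7]
width: 0.602
```

```bash
python3 - <<'E'
from h import *
plan([.5657,-.1114,.16],92)
c=get_calibration('wrist'); pic,d=camera('wrist');save('w6.png',pic,None,1.5)
c=get_calibration('side'); pic,d=camera('side');save('s6.png',pic,(100,300,160,400),2.5)
X=cloud(c,d).reshape(-1,3)
m=(abs(X[:,0]-.53)<.04)&(abs(X[:,1]-.207)<.06)&(X[:,2]>.02)&(X[:,2]<.05)
print(cv2.minAreaRect((X[m][:,:2]*1000).astype(np.float32)),m.sum())
E
```

```text
t 10.9667 pos [0.5428 0.1158 0.1518] rpy [-179.61   -0.55   92.97] w 0.602 F [ 0.5 -0.  -0.7]
q [-0.35  0.71  0.1   1.86 -0.14  0.59 -0.1 ]
shift units (tool x,y,z): [-7.6   0.37 -0.35] norm rows 5.479164033471144
turn units: [-0.06 -0.08  0.14]
((530.4390258789062, 206.56326293945312), (32.397830963134766, 94.58248138427734), 2.7070276737213135) 153
```

View pics/s6.png

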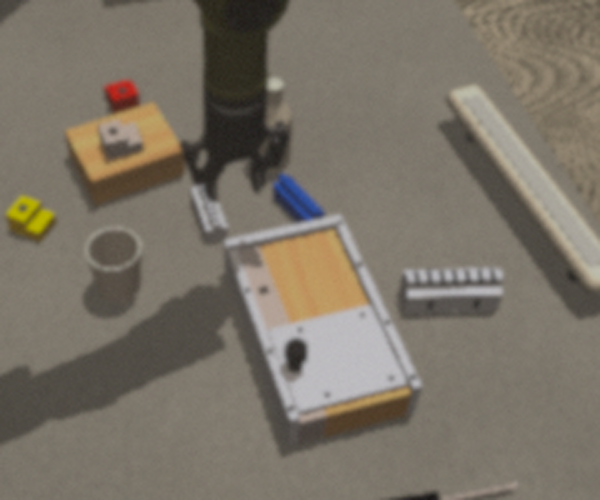

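The deck is clear and the bar lies on the bench at (210,212), teeth up. Next is the knob.

{"api": "arm_command", "payload": {"steps": [[[-0.06,-0.08,0.14],[-1,0.05,-0.1],0.4],[[0,0,0],[-1,0.05,-0.1],0.4],[[0,0,0],[-1,0.05,-0.1],0.4],[[0,0,0],[-1,0.05,0],0.4],[[0,0,0],[-0.7,0.05,0],0.4]]}}

```text
time_s: 11.48
tool_pos: [0.5566, -0.0283, 0.16]
orientation: [3.139, -0.001, 1.605]
contact_force: [-0.4, 0.4, -0.0]
width: 0.597
```

```bash
python3 - <<'E'
from h import *
plan([.5657,-.1114,.16],92)
c=get_calibration('wrist'); pic,d=camera('wrist');save('w7.png',pic,None,1.5);np.savez('w7.npz',p=pic,d=d,**c)
X=cloud(c,d).reshape(-1,3)
m=(abs(X[:,0]-.565)<.03)&(abs(X[:,1]+.111)<.03)&(X[:,2]>.104)&(X[:,2]<.115)
print(m.sum(),X[m].mean(0), X[m].min(0),X[m].max(0))
for q in spot_point('wrist','knob')[:3]:
    uv=tip(q['at']); print(round(q['p'],2),uv.round(0),at_height(c,[uv],.096)[0].round(4))
E
```

```text
t 11.4833 pos [ 0.5566 -0.0283  0.16  ] rpy [ 1.7987e+02 -5.0000e-02  9.1960e+01] w 0.597 F [-0.4  0.4 -0. ]
q [-0.08  0.69  0.09  1.85 -0.1   0.6   0.1 ]
shift units (tool x,y,z): [-2.78  0.21 -0.  ] norm rows 2.0036778632953056
turn units: [ 0.02 -0.01 -0.01]
984 [ 0.56731971 -0.10781454  0.10868996] [ 0.55421976 -0.12271452  0.10408472] [ 0.58087357 -0.09598723  0.11144288]
0.96 [270. 310.] [ 0.5676 -0.1091  0.096 ]
```

View pics/w7.png

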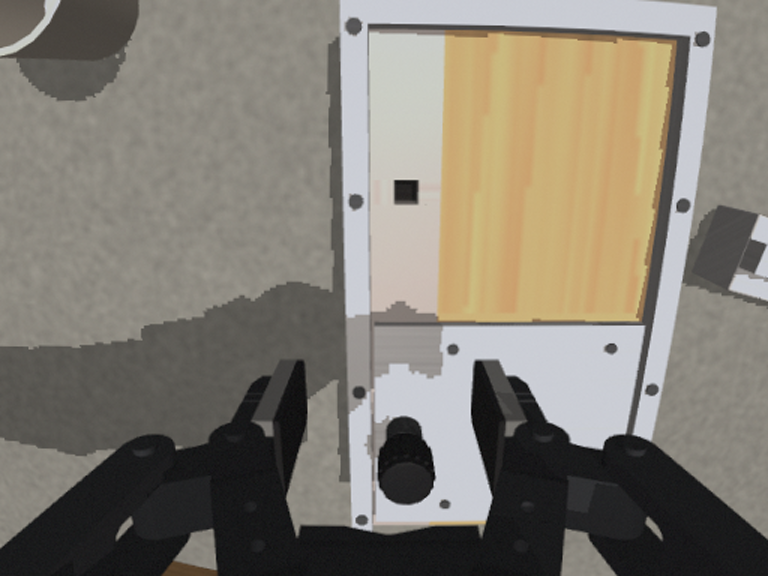

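{"api": "arm_command", "payload": {"steps": [[[0.02,0,0],[-0.9,0.13,0],0.4],[[0,0,0],[-0.9,0.13,0],0.4],[[0,0,0],[-0.6,0.08,0],0.4],[[0,0,0],[-0.2,0,0],0.4],[[0,0,0],[0,0,0],0.4]]}}

```text
time_s: 12.0
tool_pos: [0.5697, -0.1039, 0.1569]
orientation: [-3.137, -0.005, 1.606]
contact_force: [-0.3, 0.3, -0.1]
width: 0.598
```

```bash
python3 - <<'E'
from h import *
plan([.5676,-.109,.072],92)
E
```

```text
t 12.0 pos [ 0.5697 -0.1039  0.1569] rpy [-179.76   -0.28   92.04] w 0.598 F [-0.3  0.3 -0.1]
q [ 0.06  0.72  0.07  1.78 -0.08  0.65  0.21]
shift units (tool x,y,z): [-0.18 -0.06  2.83] norm rows 2.039538443432808
turn units: [-0.04 -0.04  0.01]
```

{"api": "arm_command", "payload": {"steps": [[[-0.04,-0.04,0],[-0.2,-0.06,0.3],0.4],[[0,0,0],[0,0,0.7],0.4],[[0,0,0],[0,0,0.8],0.4],[[0,0,0],[0,0,0.6],0.4],[[0,0,0],[0,0,0.2],0.4]]}}

```text
time_s: 12.42
tool_pos: [0.5704, -0.0984, 0.0773]
orientation: [3.136, -0.007, 1.616]
contact_force: [0.4, 0.8, 1.0]
width: 0.599
```

```bash
python3 - <<'E'
from h import *
plan([.5676,-.109,.072],92)
E
```

```text
t 12.4167 pos [ 0.5704 -0.0984  0.0773] rpy [179.7   -0.39  92.57] w 0.599 F [0.4 0.8 1. ]
q [ 0.07  0.84  0.04  1.83 -0.09  0.46  0.22]
shift units (tool x,y,z): [-0.35 -0.11  0.17] norm rows 0.29305684625550216
turn units: [ 0.04 -0.06  0.08]
```

{"api": "arm_command", "payload": {"steps": [[[0.04,-0.06,0.08],[-0.35,-0.11,0.1],0.4],[[0,0,0],[-0.05,0,0.05],0.4],[[0,0,0],[0,0,0],0.4],[[0,0,0],[0,0,0],0.4],[[0,0,0],[0,0,0],0.4]]}}

```text
time_s: 12.83
tool_pos: [0.5674, -0.1061, 0.0727]
orientation: [-3.14, -0.002, 1.611]
contact_force: [0.7, -0.5, 0.3]
width: 0.599
```

```bash
python3 - <<'E'
from h import *
plan([.5676,-.109,.072],92)
c=get_calibration('wrist'); pic,d=camera('wrist');save('w8.png',pic,None,1.5)
E
```

```text
t 12.8333 pos [ 0.5674 -0.1061  0.0727] rpy [-1.7992e+02 -1.2000e-01  9.2280e+01] w 0.599 F [ 0.7 -0.5  0.3]
q [ 0.08  0.85  0.05  1.83 -0.09  0.46  0.23]
shift units (tool x,y,z): [-0.1   0.    0.02] norm rows 0.07261119923116491
turn units: [-0.01 -0.02  0.04]
```

View pics/w8.png

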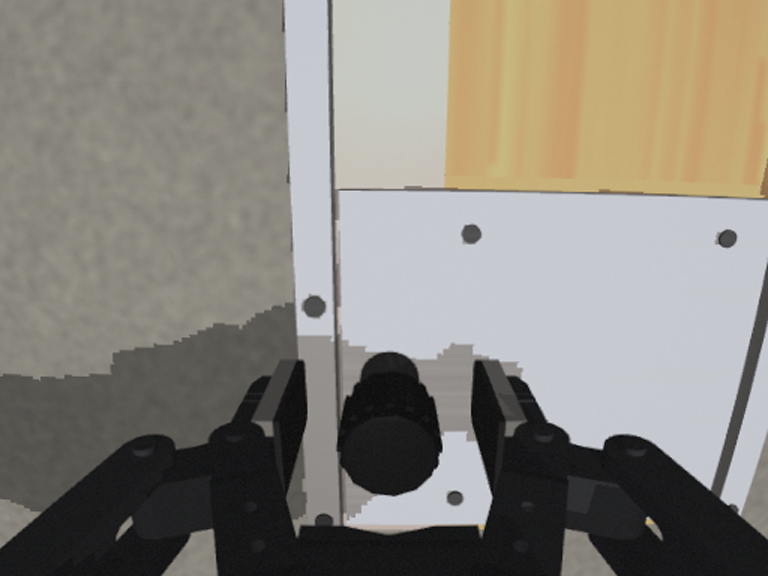

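{"api": "arm_command", "payload": {"steps": [[[0,0,0],[-0.1,0,0.02],0.4],[[0,0,0],[0,0,0],0.95],[[0,0,0],[0,0,0],0.95],[[0,0,0],[0,0,0],0.95],[[0,0,0],[0,0,0],0.95]], "force": 60}}

```text
time_s: 13.3
tool_pos: [0.5678, -0.1097, 0.0743]
orientation: [3.141, -0.002, 1.61]
contact_force: [1.5, -0.2, -4.0]
width: 0.286
```

{"api": "arm_command", "payload": {"steps": [[[0,0,0],[0,0,-0.15],0.95],[[0,0,0],[0,0,-0.15],0.95],[[0,0,0],[0,0,-0.1],0.95],[[0,0,0],[0,0,-0.1],0.95],[[0,0,0],[0,0,0],0.95]]}}

```text
time_s: 13.72
tool_pos: [0.5678, -0.1097, 0.0878]
orientation: [-3.141, -0.002, 1.61]
contact_force: [1.3, -0.6, -9.5]
width: 0.284
```

```bash
python3 - <<'E'
from h import *
plan([.5676,-.109,.084],92)
E
```

```text
t 13.7167 pos [ 0.5678 -0.1097  0.0878] rpy [-1.7997e+02 -1.1000e-01  9.2240e+01] w 0.284 F [ 1.3 -0.6 -9.5]
q [ 0.08  0.83  0.05  1.83 -0.08  0.49  0.23]
shift units (tool x,y,z): [ 0.02 -0.01  0.13] norm rows 0.0931443450954426
turn units: [-0.   -0.02  0.03]
```

{"api": "arm_command", "payload": {"steps": [[[0,0,0],[0.3,0,0],0.95],[[0,0,0],[0.5,0,0],0.95],[[0,0,0],[0.6,0,0],0.95],[[0,0,0],[0.6,0,0],0.95],[[0,0,0],[0.6,0,0],0.95]]}}

```text
time_s: 14.13
tool_pos: [0.5655, -0.0372, 0.0868]
orientation: [3.14, 0.007, 1.602]
contact_force: [2.8, -1.9, -9.7]
width: 0.285
```

```bash
python3 - <<'E'
from h import *
plan([.5628,.0203,.087],92.1)
E
```

```text
t 14.1333 pos [ 0.5655 -0.0372  0.0868] rpy [179.92   0.39  91.8 ] w 0.285 F [ 2.8 -1.9 -9.7]
q [-0.07  0.82  0.08  1.87 -0.11  0.46  0.12]
shift units (tool x,y,z): [ 1.92 -0.03 -0.02] norm rows 1.3794265196053817
turn units: [ 0.01  0.06 -0.04]
```

The cover is sliding, 72 mm so far. I'll continue to the stop gently.

{"api": "arm_command", "payload": {"steps": [[[0,0.05,-0.04],[0.5,0,0],0.95],[[0,0,0],[0.5,0,0],0.95],[[0,0,0],[0.4,0,0],0.95],[[0,0,0],[0.3,0,0],0.95],[[0,0,0],[0.2,0,0],0.95]]}}

```text
time_s: 14.55
tool_pos: [0.5636, 0.021, 0.0862]
orientation: [3.139, 0.007, 1.608]
contact_force: [3.0, -21.6, -9.5]
width: 0.285
```

```bash
python3 - <<'E'
from h import *
plan([.5628,.0203,.087],92.1)
E
```

```text
t 14.55 pos [0.5636 0.021  0.0862] rpy [179.87   0.43  92.13] w 0.285 F [  3.  -21.6  -9.5]
q [-0.18  0.82  0.09  1.88 -0.14  0.45  0.05]
shift units (tool x,y,z): [-0.02 -0.03 -0.03] norm rows 0.03238337473012242
turn units: [0.02 0.06 0.  ]
```

{"api": "arm_command", "payload": {"steps": [[[0,0.05,0],[-0.02,0,0.1],0.95],[[0,0,0],[-0.01,0,0.12],0.95],[[0,0,0],[0,0,0.12],0.95],[[0,0,0],[0,0,0.12],0.95],[[0,0,0],[0,0,0],0.95]]}}

```text
time_s: 14.97
tool_pos: [0.5637, 0.0187, 0.0744]
orientation: [3.139, 0.004, 1.607]
contact_force: [0.4, -1.5, -5.5]
width: 0.284
```

```bash
python3 - <<'E'
from h import *
plan([.5628,.0203,.074],92.1)
E
```

```text
t 14.9667 pos [0.5637 0.0187 0.0744] rpy [179.82   0.23  92.06] w 0.284 F [ 0.4 -1.5 -5.5]
q [-0.17  0.84  0.08  1.88 -0.14  0.43  0.05]
shift units (tool x,y,z): [ 0.05 -0.03  0.01] norm rows 0.04484679631815472
turn units: [ 0.03  0.03 -0.01]
```

{"api": "arm_command", "payload": {"steps": [[[0,0,0],[-0.1,0,0.03],0.95],[[0,0,0],[-0.08,0,0],0.95],[[0,0,0],[-0.08,0,0],0.95],[[0,0,0],[0,0,0],0.95],[[0,0,0],[0,0,0],0.95]]}}

```text
time_s: 15.38
tool_pos: [0.5638, 0.0183, 0.0743]
orientation: [3.139, -0.006, 1.611]
contact_force: [0.1, 2.3, -2.3]
width: 0.285
```

{"api": "arm_command", "payload": {"steps": [[[0,0,0],[0,0,0],0.4],[[0,0,0],[0,0,0],0.4],[[0,0,0],[0,0,-0.5],0.4],[[0,0,0],[0,0,-1],0.4],[[0,0,0],[0.3,0.1,-1],0.4]]}}

```text
time_s: 15.8
tool_pos: [0.5617, 0.0205, 0.1465]
orientation: [-3.132, 0.001, 1.605]
contact_force: [0.6, -0.4, 0.1]
width: 0.603
```

{"api": "arm_command", "payload": {"steps": [[[0,0,0],[0.8,0.1,-0.6],0.4],[[0,0,0],[1,0.15,0],0.4],[[0,0,0],[1,0.15,0],0.4],[[0,0,0],[0.9,0.15,0],0.4],[[0,0,0],[0.5,0.1,0],0.4]]}}

```text
time_s: 16.22
tool_pos: [0.5841, 0.142, 0.1744]
orientation: [3.135, 0.006, 1.589]
contact_force: [-0.9, 0.5, -0.5]
width: 0.601
```

```bash
python3 - <<'E'
from h import *
plan([.5305,.2068,.0],92.1)
c=get_calibration('wrist'); pic,d=camera('wrist');save('w9.png',pic,None,1.5)
c=get_calibration('scene'); pic,d=camera('scene');save('sc9.png',pic,(120,300,130,400),2.8)
X=cloud(c,d).reshape(-1,3)
m=(abs(X[:,0]-.53)<.04)&(abs(X[:,1]-.207)<.06)&(X[:,2]>.02)&(X[:,2]<.05)
print(cv2.minAreaRect((X[m][:,:2]*1000).astype(np.float32)),m.sum())
c=get_calibration('side'); pic,d=camera('side');save('s9.png',pic,(100,300,160,400),2.5)
X=cloud(c,d).reshape(-1,3)
m=(abs(X[:,0]-.563)<.025)&(abs(X[:,1]-.019)<.025)&(X[:,2]>.085)&(X[:,2]<.13)
print(m.sum(),np.percentile(X[m][:,2],[50,95,99]),X[m].mean(0))
E
```

```text
t 16.2167 pos [0.5841 0.142  0.1744] rpy [179.62   0.36  91.06] w 0.601 F [-0.9  0.5 -0.5]
q [-0.41  0.73  0.16  1.71 -0.15  0.71 -0.16]
shift units (tool x,y,z): [ 2.23 -1.79  5.79] norm rows 4.643354852345632
turn units: [ 0.05  0.05 -0.15]
((532.5097045898438, 208.23526000976562), (32.88309860229492, 89.95188903808594), 2.0771844387054443) 359
72 [0.10576064 0.11160572 0.11228216] [0.56111655 0.01123423 0.10285666]
```

View pics/s9.png

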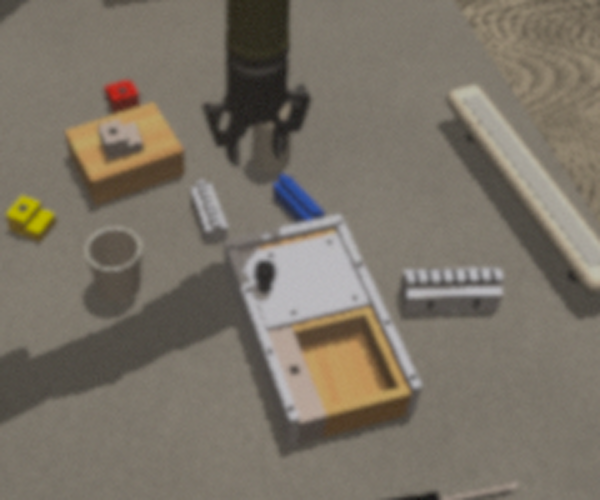

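View pics/w9.png

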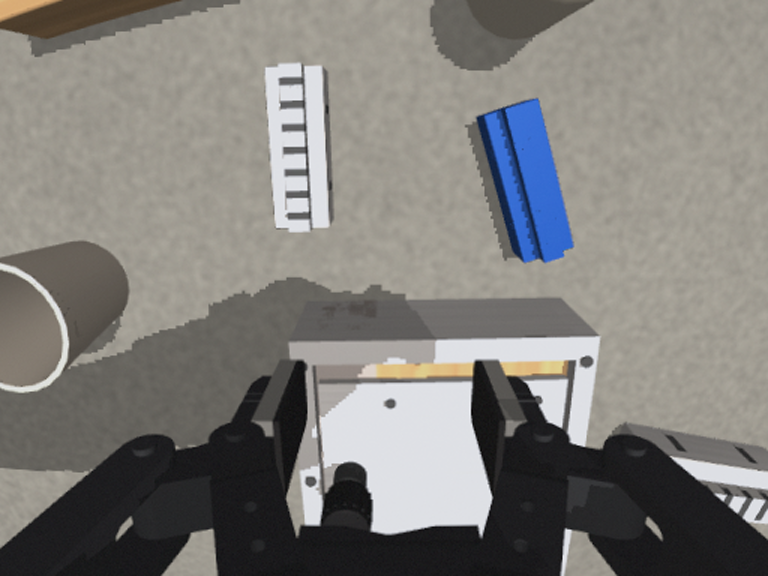

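The cover is open and held with the knob down at (265,275); the bay is empty and the bar is at (298,148) in the wrist view. I'll regrasp the bar.

{"api": "arm_command", "payload": {"steps": [[[0.05,0.05,-0.1],[0.8,-0.6,0.3],0.4],[[0,0,-0.05],[0.8,-0.6,0.6],0.4],[[0,0,0],[0.5,-0.5,0.8],0.4],[[0,0,0],[0.1,-0.1,0.7],0.4],[[0,0,0],[0,0,0.3],0.4]]}}

```text
time_s: 16.78
tool_pos: [0.532, 0.192, 0.0934]
orientation: [3.132, 0.011, 1.592]
contact_force: [0.2, -0.1, 0.4]
width: 0.602
```

```bash
python3 - <<'E'
from h import *
plan([.5312,.2072,.0],92.1)
E
```

```text
t 16.7833 pos [0.532  0.192  0.0934] rpy [179.46   0.6   91.2 ] w 0.602 F [ 0.2 -0.1  0.4]
q [-0.51  0.81  0.13  1.87 -0.19  0.47 -0.23]
shift units (tool x,y,z): [ 0.54 -0.05  3.11] norm rows 2.2700353185442848
turn units: [ 0.08  0.09 -0.13]
```

{"api": "arm_command", "payload": {"steps": [[[0.08,0.09,-0.13],[0.5,-0.05,0.3],0.4],[[0,0,0],[0,0,0.5],0.4],[[0,0,0],[0,0,0.4],0.4],[[0,0,0],[0,0,0.2],0.4],[[0,0,0],[0,0,0],0.4]]}}

```text
time_s: 17.2
tool_pos: [0.5332, 0.2013, 0.0486]
orientation: [-3.141, 0.003, 1.601]
contact_force: [-0.1, 0.2, -0.4]
width: 0.6
```

```bash
python3 - <<'E'
from h import *
plan([.5312,.2072,.0],92.1)
c=get_calibration('wrist'); pic,d=camera('wrist');save('w10.png',pic,None,1.5)
E
```

```text
t 17.2 pos [0.5332 0.2013 0.0486] rpy [-1.7997e+02  1.6000e-01  9.1720e+01] w 0.6 F [-0.1  0.2 -0.4]
q [-0.5   0.89  0.1   1.87 -0.2   0.4  -0.22]
shift units (tool x,y,z): [ 0.2  -0.06  1.62] norm rows 1.1747601102416885
turn units: [-0.    0.02 -0.06]
```

View pics/w10.png

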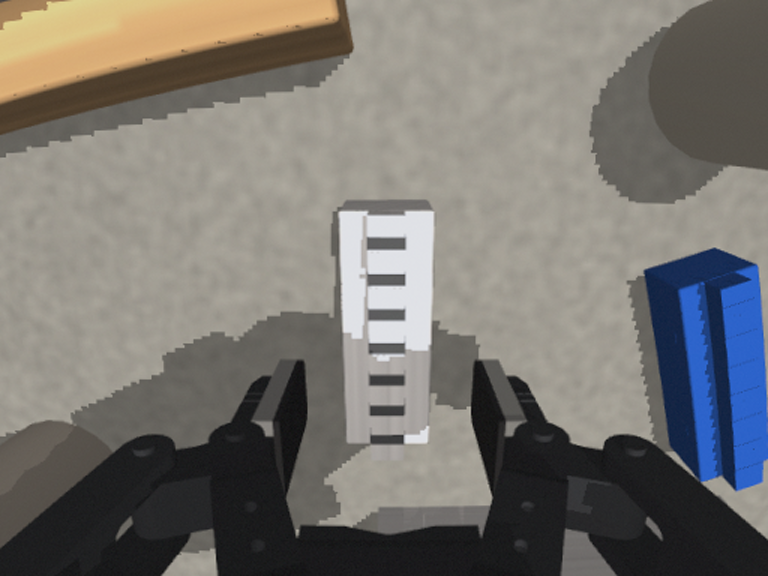

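Centred on the bar at (388,320). Lowering.

{"api": "arm_command", "payload": {"steps": [[[0,0,-0.05],[0.2,-0.05,0.4],0.4],[[0,0,0],[0,0,0.5],0.4],[[0,0,0],[0,0,0.4],0.4],[[0,0,0],[0,0,0.2],0.4],[[0,0,0],[0,0,0],0.4]]}}

```text
time_s: 17.67
tool_pos: [0.5351, 0.2087, 0.0034]
orientation: [3.135, 0.0, 1.606]
contact_force: [-0.5, 0.8, 0.6]
width: 0.602
```

```bash
python3 - <<'E'
from h import *
plan([.5312,.2072,.0],92.1)
E
```

```text
t 17.6667 pos [0.5351 0.2087 0.0034] rpy [1.7962e+02 1.0000e-02 9.2040e+01] w 0.602 F [-0.5  0.8  0.6]
q [-0.5   0.97  0.08  1.86 -0.21  0.31 -0.22]
shift units (tool x,y,z): [-0.05 -0.13  0.11] norm rows 0.12876512709917898
turn units: [ 0.06  0.   -0.01]
```

{"api": "arm_command", "payload": {"steps": [[[0.06,0,0],[-0.05,-0.15,0.12],0.4],[[0,0,0],[0,-0.03,0.05],0.4],[[0,0,0],[0,0,0],0.9],[[0,0,0],[0,0,0],0.9],[[0,0,0],[0,0,0],0.9]], "force": 50}}

```text
time_s: 18.08
tool_pos: [0.5304, 0.2072, -0.0012]
orientation: [3.14, -0.0, 1.606]
contact_force: [-0.1, -1.1, -3.0]
width: 0.369
```

```bash
python3 - <<'E'
from h import *
plan([.5312,.2072,.0],92.1)
O=np.array([.631,-.032]); 
for yaw in(2.0,2.2):
    Rz=R.from_euler('z',yaw,degrees=True).as_matrix()[:2,:2]
    print('bay',O+Rz@[.002,-.08])
E
```

```text
t 18.0833 pos [ 0.5304  0.2072 -0.0012] rpy [ 1.7993e+02 -3.0000e-02  9.2030e+01] w 0.369 F [-0.1 -1.1 -3. ]
q [-0.5   0.97  0.08  1.87 -0.21  0.3  -0.22]
shift units (tool x,y,z): [-0.    0.03 -0.04] norm rows 0.03385412661470429
turn units: [ 0.01 -0.   -0.01]
bay [ 0.63579074 -0.11188147]
bay [ 0.63606955 -0.11186426]
```

{"api": "arm_command", "payload": {"steps": [[[0,0,0],[0,0,-0.4],0.9],[[0,0,0],[0,0,-0.9],0.9],[[0,0,0],[0,0,-1],0.9],[[0,0,0],[0,0.2,-1],0.9],[[0,0,0],[-0.2,0.5,-1],0.9]]}}

```text
time_s: 18.5
tool_pos: [0.5411, 0.2016, 0.1274]
orientation: [-3.119, 0.004, 1.61]
contact_force: [-0.8, 2.0, -4.4]
width: 0.365
```

```bash
python3 - <<'E'
from h import *
plan([.636,-.112,.16],92.1)
c=get_calibration('wrist'); pic,d=camera('wrist');save('w11.png',pic,None,1.5)
E
```

```text
t 18.5 pos [0.5411 0.2016 0.1274] rpy [-178.71    0.25   92.27] w 0.365 F [-0.8  2.  -4.4]
q [-0.51  0.78  0.14  1.79 -0.18  0.61 -0.23]
shift units (tool x,y,z): [-10.57   2.72  -1.1 ] norm rows 7.895473432162965
turn units: [-0.19  0.04  0.02]
```

View pics/w11.png

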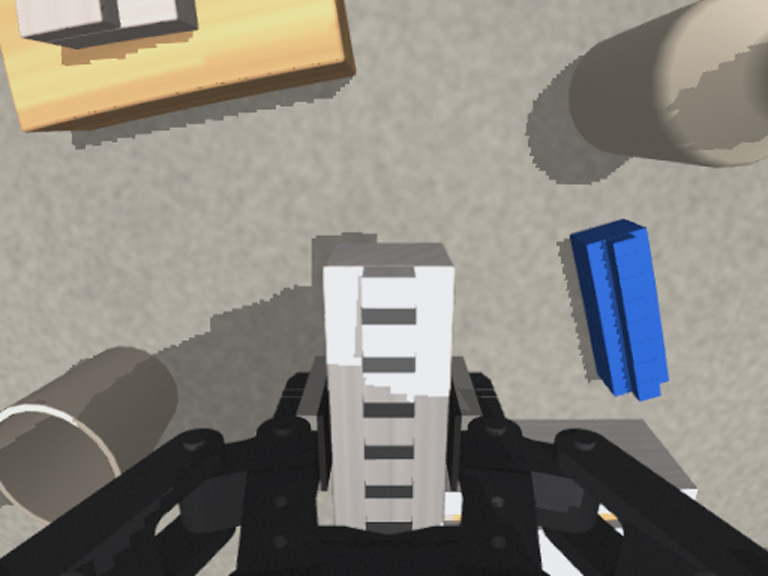

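The bar is held level in the jaws. Moving over the bay.

{"api": "arm_command", "payload": {"steps": [[[-0.19,0.04,0],[-0.6,0.5,-0.8],0.9],[[0,0,0],[-1,0.5,-0.4],0.9],[[0,0,0],[-1,0.5,0],0.9],[[0,0,0],[-1,0.5,0],0.9],[[0,0,0],[-1,0.3,0],0.9]]}}

```text
time_s: 18.97
tool_pos: [0.6254, 0.0727, 0.1788]
orientation: [3.117, -0.012, 1.624]
contact_force: [0.8, -0.2, -3.8]
width: 0.365
```

```bash
python3 - <<'E'
from h import *
plan([.636,-.112,.16],92.1)
E
```

```text
t 18.9667 pos [0.6254 0.0727 0.1788] rpy [178.56  -0.69  93.03] w 0.365 F [ 0.8 -0.2 -3.8]
q [-0.25  0.74  0.12  1.64 -0.13  0.74 -0.01]
shift units (tool x,y,z): [-6.17  0.01  0.55] norm rows 4.45997442337155
turn units: [ 0.21 -0.1   0.13]
```

{"api": "arm_command", "payload": {"steps": [[[0.21,-0.1,0.13],[-1,0,0.1],0.9],[[0,0,0],[-1,0,0.1],0.9],[[0,0,0],[-1,0,0.1],0.9],[[0,0,0],[-1,0,0.1],0.9],[[0,0,0],[-1,0,0],0.9]]}}

```text
time_s: 19.38
tool_pos: [0.6312, -0.0847, 0.169]
orientation: [3.141, -0.0, 1.607]
contact_force: [0.5, -0.2, -2.7]
width: 0.364
```

{"api": "arm_command", "payload": {"steps": [[[0,0,0],[-0.6,0,0],0.9],[[0,0,0],[-0.2,0,0],0.9],[[0,0,0],[0,0,0],0.9],[[0,0,0],[0,0,0],0.9],[[0,0,0],[0,0,0],0.9]]}}

```text
time_s: 19.8
tool_pos: [0.6278, -0.1198, 0.1701]
orientation: [-3.138, 0.006, 1.593]
contact_force: [0.1, 0.0, -3.4]
width: 0.364
```

```bash
python3 - <<'E'
from h import *
plan([.636,-.112,.1],92.1)
c=get_calibration('wrist'); pic,d=camera('wrist');save('w12.png',pic,None,1.5)
c=get_calibration('scene'); pic,d=camera('scene');save('sc12.png',pic,(120,260,130,300),3.5)
c=get_calibration('side'); pic,d=camera('side');save('s12.png',pic,(160,290,220,350),4)
E
```

```text
t 19.8 pos [ 0.6278 -0.1198  0.1701] rpy [-179.8     0.33   91.29] w 0.364 F [ 0.1  0.  -3.4]
q [ 0.05  0.78  0.11  1.58 -0.1   0.79  0.22]
shift units (tool x,y,z): [0.27 0.29 2.33] norm rows 1.7028743287544315
turn units: [-0.03  0.05 -0.12]
```

View pics/w12.png

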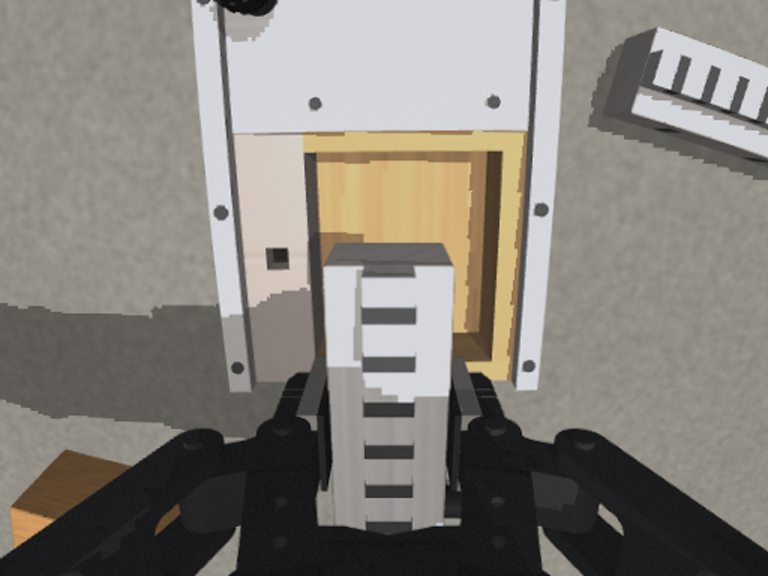

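View pics/s12.png

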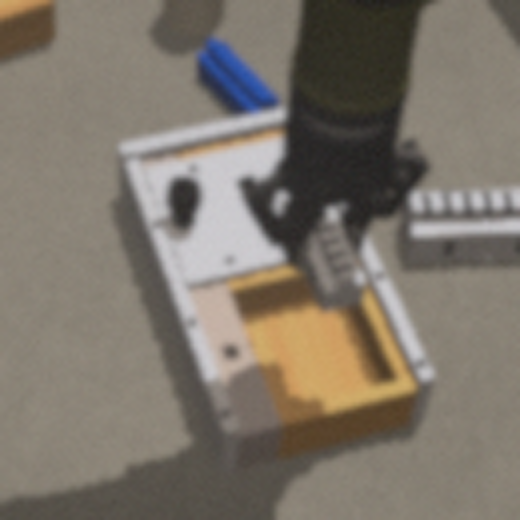

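```bash
python3 - <<'E'
from h import *
# recompute calibration at same pose (arm static apart from settling)
c=get_calibration('wrist'); pic,d=camera('wrist'); save('w13.png',pic,None,1.5)
plan([.636,-.112,.1],92.1)
print(at_height(c,np.array([[306,152],[501,152],[506,362]])/1.5,.056).round(4))
O=np.array([.631,-.032]); Rz=R.from_euler('z',2.1,degrees=True).as_matrix()[:2,:2]
im=cv2.resize(pic[...,::-1].copy(),None,fx=1.5,fy=1.5)
for z,col in((.056,(0,0,255)),(.012,(0,255,0))):
    P=[[*(O+Rz@np.array(q)),z] for q in([-.048,-.138],[.052,-.138],[.052,-.022],[-.048,-.022])]
    cv2.polylines(im,[(proj(c,P)*1.5).astype(int)],True,col,1,cv2.LINE_AA)
cv2.imwrite('pics/w13f.png',im)
X=cloud(c,d)
for uv in((388,300),(388,345),(345,300),(430,300)): print(uv,X[int(uv[1]/1.5),int(uv[0]/1.5)].round(4))
E
```

```text
t 20.0 pos [ 0.6282 -0.1193  0.17  ] rpy [-179.82    0.33   91.38] w 0.366 F [-0.1 -0.8 -2.7]
q [ 0.05  0.78  0.11  1.58 -0.1   0.79  0.22]
shift units (tool x,y,z): [0.25 0.27 2.33] norm rows 1.6983507476168618
turn units: [-0.03  0.05 -0.11]
[[ 0.5845 -0.054   0.056 ]
 [ 0.6825 -0.0515  0.056 ]
 [ 0.6956 -0.1671  0.056 ]]
(388, 300) [ 0.6268 -0.0789  0.21  ]
(388, 345) [ 0.6271 -0.0899  0.2097]
(345, 300) [ 0.6166 -0.0825  0.2003]
(430, 300) [ 0.6371 -0.0822  0.1995]
```

View pics/w13f.png

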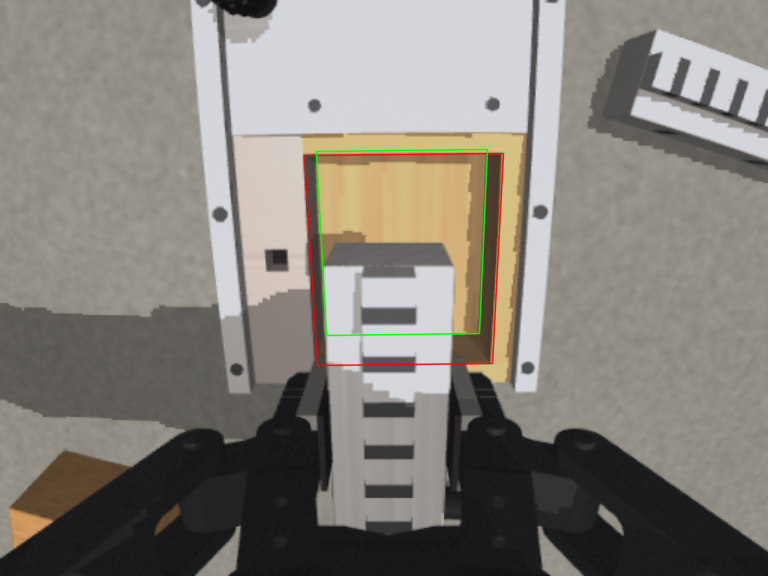

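The projected pocket outline matches the picture. I'll correct the pose laterally, then go down.

{"api": "arm_command", "payload": {"steps": [[[-0.03,0.05,-0.1],[0.25,0.27,0.2],0.9],[[0,0,0],[0,0,0.6],0.9],[[0,0,0],[0,0,0.7],0.9],[[0,0,0],[0,0,0.5],0.9],[[0,0,0],[0,0,0.2],0.9]]}}

```text
time_s: 20.42
tool_pos: [0.6425, -0.1038, 0.103]
orientation: [3.131, -0.004, 1.617]
contact_force: [-0.1, 0.6, -3.3]
width: 0.361
```

```bash
python3 - <<'E'
from h import *
plan([.636,-.112,.012],92.1)
E
```

```text
t 20.4167 pos [ 0.6425 -0.1038  0.103 ] rpy [179.4   -0.23  92.63] w 0.361 F [-0.1  0.6 -3.3]
q [ 0.05  0.87  0.08  1.6  -0.11  0.66  0.23]
shift units (tool x,y,z): [-0.27 -0.26  3.03] norm rows 2.197546895331558
turn units: [ 0.09 -0.03  0.08]
```

{"api": "arm_command", "payload": {"steps": [[[0.09,-0.03,0.08],[-0.27,-0.24,0],0.9],[[0,0,0],[0,0,0.2],0.9],[[0,0,0],[0,0,0.3],0.9],[[0,0,0],[-0.05,0,0.3],0.9],[[0,0,0],[0,0,0.1],0.9]]}}

```text
time_s: 20.83
tool_pos: [0.637, -0.1119, 0.0737]
orientation: [3.141, -0.002, 1.61]
contact_force: [-0.2, -0.4, -3.0]
width: 0.365
```

```bash
python3 - <<'E'
from h import *
plan([.636,-.112,.012],92.1)
E
```

```text
t 20.8333 pos [ 0.637  -0.1119  0.0737] rpy [ 1.7998e+02 -9.0000e-02  9.2230e+01] w 0.365 F [-0.2 -0.4 -3. ]
q [ 0.06  0.91  0.08  1.61 -0.11  0.62  0.24]
shift units (tool x,y,z): [-0.   -0.03  2.06] norm rows 1.480456596484435
turn units: [ 0.   -0.01  0.02]
```

{"api": "arm_command", "payload": {"steps": [[[0,0,0],[0,-0.03,0.3],0.9],[[0,0,0],[-0.04,0,0.35],0.9],[[0,0,0],[-0.04,0,0.35],0.9],[[0,0,0],[-0.04,0,0.3],0.9],[[0,0,0],[0,0,0.2],0.9]]}}

```text
time_s: 21.25
tool_pos: [0.6375, -0.1164, 0.0253]
orientation: [3.138, -0.001, 1.609]
contact_force: [0.5, -1.4, -2.6]
width: 0.367
```

```bash
python3 - <<'E'
from h import *
plan([.636,-.112,.0105],92.1)
E
```

```text
t 21.25 pos [ 0.6375 -0.1164  0.0253] rpy [ 1.798e+02 -6.000e-02  9.220e+01] w 0.367 F [ 0.5 -1.4 -2.6]
q [ 0.07  0.99  0.07  1.62 -0.11  0.53  0.25]
shift units (tool x,y,z): [ 0.15 -0.05  0.49] norm rows 0.3730242820261836
turn units: [ 0.03 -0.01  0.01]
```

{"api": "arm_command", "payload": {"steps": [[[0.03,0,0],[0.13,-0.04,0.1],0.9],[[0,0,0],[0,0,0.12],0.9],[[0,0,0],[0,0,0.12],0.9],[[0,0,0],[0,0,0.1],0.9],[[0,0,0],[0,0,0.05],0.9]]}}

```text
time_s: 21.67
tool_pos: [0.6352, -0.1118, 0.0106]
orientation: [-3.138, -0.002, 1.609]
contact_force: [-4.3, 1.1, 11.8]
width: 0.365
```

```bash
python3 - <<'E'
from h import *
plan([.636,-.112,.0105],92.1)
E
```

```text
t 21.6667 pos [ 0.6352 -0.1118  0.0106] rpy [-1.7982e+02 -1.1000e-01  9.2200e+01] w 0.365 F [-4.3  1.1 11.8]
q [ 0.07  1.01  0.07  1.63 -0.12  0.51  0.24]
shift units (tool x,y,z): [-0.01  0.03  0.  ] norm rows 0.01989144618804245
turn units: [-0.03 -0.02  0.01]
```

Floor contact (+12 N) at the predicted height. I'll release and retreat.

{"api": "arm_command", "payload": {"steps": [[[0,0,0],[0,0,-0.02],0.9],[[0,0,0],[0,0,0],0.45],[[0,0,0],[0,0,0],0.45],[[0,0,0],[0,0,-0.2],0.45],[[0,0,0],[0,0,-0.5],0.45]]}}

```text
time_s: 22.08
tool_pos: [0.6359, -0.1115, 0.0332]
orientation: [-3.14, -0.002, 1.61]
contact_force: [-0.3, 0.4, 0.1]
width: 0.548
```

{"api": "arm_command", "payload": {"steps": [[[0,0,0],[0,0,-0.8],0.45],[[0,0,0],[0,0,-1],0.45],[[0,0,0],[0,0,-1],0.45],[[0,0,0],[0,0,-1],0.4],[[0,0,0],[0,0,-0.5],0.4]]}}

```text
time_s: 22.5
tool_pos: [0.636, -0.1119, 0.172]
orientation: [-3.14, -0.002, 1.609]
contact_force: [0.6, -0.1, -0.0]
width: 0.601
```

```bash
python3 - <<'E'
from h import *
plan([.5637,.0187,.16],92.1)
c=get_calibration('wrist'); pic,d=camera('wrist');save('w14.png',pic,None,1.5)
X=cloud(c,d).reshape(-1,3)
m=(abs(X[:,0]-.636)<.045)&(abs(X[:,1]+.112)<.052)&(X[:,2]>.03)&(X[:,2]<.054)
print(cv2.minAreaRect((X[m][:,:2]*1000).astype(np.float32)),m.sum(),np.percentile(X[m][:,2],[5,50,95,99]))
for q in spot_point('wrist','knob')[:3]:
    uv=tip(q['at']); print(round(q['p'],2),uv.round(0),at_height(c,[uv],.096)[0].round(4))
E
```

```text
t 22.5 pos [ 0.636  -0.1119  0.172 ] rpy [-1.7992e+02 -1.0000e-01  9.2210e+01] w 0.601 F [ 0.6 -0.1 -0. ]
q [ 0.05  0.78  0.1   1.56 -0.1   0.81  0.23]
shift units (tool x,y,z): [ 4.44 -2.24  0.41] norm rows 3.591223606586762
turn units: [-0.01 -0.01  0.02]
((635.2864379882812, -111.49836730957031), (31.2218017578125, 89.92478942871094), 2.2508997917175293) 3795 [0.0394416  0.04112459 0.05140944 0.05192338]
```

View pics/w14.png

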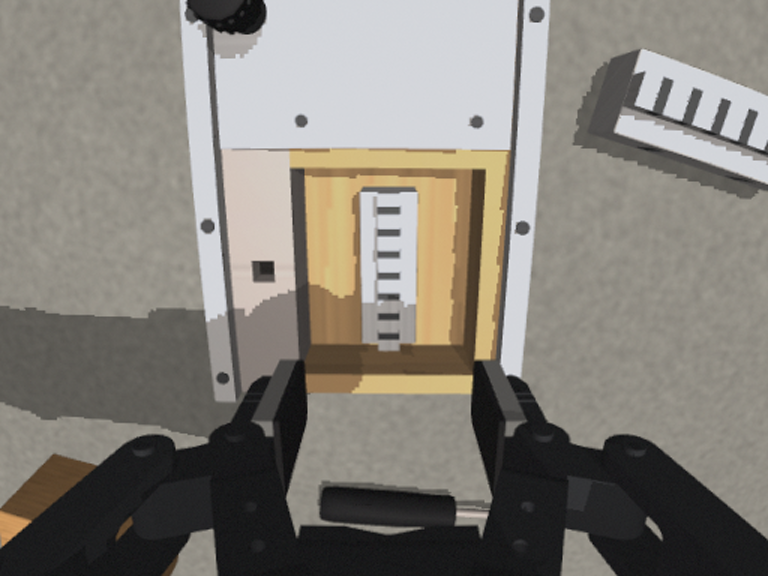

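The bar lies flat in the middle of the bay, teeth up (388,270). Back to the knob.

{"api": "arm_command", "payload": {"steps": [[[0,0,0],[0.8,-0.4,0],0.4],[[0,0,0],[1,-0.5,0],0.4],[[0,0,0],[1,-0.5,0],0.4],[[0,0,0],[0.9,-0.5,0],0.4],[[0,0,0],[0.4,-0.2,0],0.4]]}}

```text
time_s: 23.02
tool_pos: [0.5682, 0.0057, 0.1738]
orientation: [3.135, 0.004, 1.599]
contact_force: [-0.1, 0.4, -0.3]
width: 0.602
```

{"api": "arm_command", "payload": {"steps": [[[0,0,0],[0,0,0],0.4],[[0,0,0],[0,0,0],0.4],[[0,0,0],[0,0,0],0.4],[[0,0,0],[0,0,0],0.4],[[0,0,0],[0,0,0],0.4]]}}

```text
time_s: 23.43
tool_pos: [0.5671, 0.0067, 0.1737]
orientation: [3.137, 0.004, 1.602]
contact_force: [-0.0, 0.3, 0.2]
width: 0.597
```

```bash
python3 - <<'E'
from h import *
plan([.5637,.0185,.073],92.1)
E
```

```text
t 23.4333 pos [0.5671 0.0067 0.1737] rpy [179.73   0.2   91.79] w 0.597 F [-0.   0.3  0.2]
q [-0.17  0.69  0.12  1.81 -0.12  0.65  0.06]
shift units (tool x,y,z): [ 0.41 -0.12  3.35] norm rows 2.4317234657590094
turn units: [ 0.04  0.03 -0.04]
```

{"api": "arm_command", "payload": {"steps": [[[0.04,0.03,-0.04],[0.4,-0.12,0.2],0.4],[[0,0,0],[0,0,0.4],0.4],[[0,0,0],[0,0,0.4],0.4],[[0,0,0],[0,0,0.3],0.4],[[0,0,0],[0,0,0],0.4]]}}

```text
time_s: 23.85
tool_pos: [0.5649, 0.0168, 0.1321]
orientation: [3.139, 0.0, 1.601]
contact_force: [0.9, -0.3, 0.7]
width: 0.595
```

```bash
python3 - <<'E'
from h import *
plan([.5637,.0185,.073],92.1)
c=get_calibration('wrist'); pic,d=camera('wrist');save('w15.png',pic,None,1.5)
X=cloud(c,d).reshape(-1,3)
m=(abs(X[:,0]-.5637)<.03)&(abs(X[:,1]-.0187)<.03)&(X[:,2]>.104)&(X[:,2]<.113)
print(m.sum(),X[m].mean(0), X[m].min(0),X[m].max(0))
E
```

```text
t 23.85 pos [0.5649 0.0168 0.1321] rpy [1.7987e+02 2.0000e-02 9.1710e+01] w 0.595 F [ 0.9 -0.3  0.7]
q [-0.17  0.75  0.11  1.85 -0.14  0.55  0.05]
shift units (tool x,y,z): [ 0.06 -0.04  1.97] norm rows 1.4186651282174507
turn units: [ 0.02  0.   -0.06]
1700 [0.56339012 0.01906129 0.10891951] [0.54967596 0.00442201 0.10404402] [0.5770551  0.03166112 0.11146315]
```

View pics/w15.png

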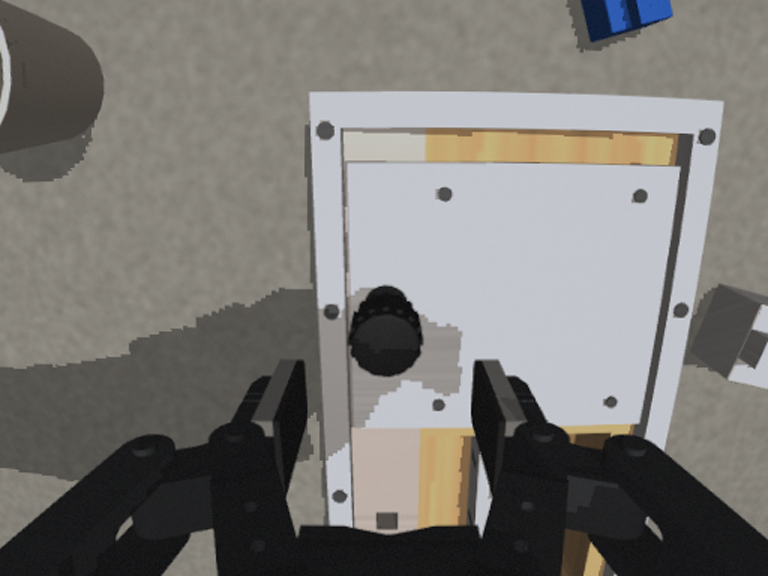

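Knob centred between the jaws (386,340), down, at (0.5634, 0.019). Descend and grip.

{"api": "arm_command", "payload": {"steps": [[[0.02,0,-0.05],[0.06,-0.04,0.4],0.4],[[0,0,0],[0,0,0.5],0.4],[[0,0,0],[0,0,0.5],0.4],[[0,0,0],[0,0,0.4],0.4],[[0,0,0],[0,0,0.1],0.4]]}}

```text
time_s: 24.32
tool_pos: [0.5665, 0.0193, 0.0739]
orientation: [3.135, -0.0, 1.608]
contact_force: [-0.1, -0.3, -0.1]
width: 0.6
```

```bash
python3 - <<'E'
from h import *
plan([.5635,.0187,.073],92.1)
E
```

```text
t 24.3167 pos [0.5665 0.0193 0.0739] rpy [ 1.7965e+02 -2.0000e-02  9.2110e+01] w 0.6 F [-0.1 -0.3 -0.1]
q [-0.16  0.84  0.08  1.87 -0.15  0.43  0.06]
shift units (tool x,y,z): [-0.02 -0.1   0.03] norm rows 0.07616463418100927
turn units: [ 0.05 -0.    0.  ]
```

{"api": "arm_command", "payload": {"steps": [[[0.05,0,0],[-0.02,-0.1,0.04],0.4],[[0,0,0],[0,0,0],0.95],[[0,0,0],[0,0,0],0.95],[[0,0,0],[0,0,0],0.95],[[0,0,0],[0,0,0],0.95]], "force": 60}}

```text
time_s: 24.73
tool_pos: [0.5637, 0.0187, 0.0725]
orientation: [3.141, -0.0, 1.608]
contact_force: [0.4, -0.1, -5.8]
width: 0.289
```

{"api": "arm_command", "payload": {"steps": [[[0,0,0],[0,0,-0.15],0.95],[[0,0,0],[0,0,-0.15],0.95],[[0,0,0],[0,0,-0.1],0.95],[[0,0,0],[0,0,-0.1],0.95],[[0,0,0],[0,0,0],0.95]]}}

```text
time_s: 25.15
tool_pos: [0.5636, 0.0187, 0.0864]
orientation: [-3.141, 0.0, 1.608]
contact_force: [3.1, -0.5, -10.1]
width: 0.282
```

```bash
python3 - <<'E'
from h import *
plan([.5678,-.1097,.087],92.1)
E
```

```text
t 25.15 pos [0.5636 0.0187 0.0864] rpy [-1.7997e+02  1.0000e-02  9.2150e+01] w 0.282 F [  3.1  -0.5 -10.1]
q [-0.17  0.82  0.09  1.87 -0.14  0.46  0.06]
shift units (tool x,y,z): [-4.28 -0.02 -0.02] norm rows 3.0815440636213522
turn units: [-0.    0.    0.01]
```

Lifted about 14 mm at 10 N. Sliding shut.

{"api": "arm_command", "payload": {"steps": [[[0,0,0],[-0.3,0,0],0.95],[[0,0,0],[-0.5,0,0],0.95],[[0,0,0],[-0.6,0,0],0.95],[[0,0,0],[-0.6,0,0],0.95],[[0,0,0],[-0.6,0,0],0.95]]}}

```text
time_s: 25.57
tool_pos: [0.5658, -0.052, 0.0855]
orientation: [-3.138, -0.01, 1.617]
contact_force: [2.1, 2.3, -10.0]
width: 0.287
```

```bash
python3 - <<'E'
from h import *
plan([.5678,-.1097,.087],92.1)
E
```

```text
t 25.5667 pos [ 0.5658 -0.052   0.0855] rpy [-179.82   -0.59   92.66] w 0.287 F [  2.1   2.3 -10. ]
q [-0.02  0.82  0.05  1.85 -0.11  0.47  0.17]
shift units (tool x,y,z): [-1.92 -0.02 -0.07] norm rows 1.3851415773939812
turn units: [-0.03 -0.09  0.08]
```

{"api": "arm_command", "payload": {"steps": [[[-0.02,-0.07,0.06],[-0.5,0,-0.02],0.95],[[0,0,0],[-0.5,0,0],0.95],[[0,0,0],[-0.4,0,0],0.95],[[0,0,0],[-0.3,0,0],0.95],[[0,0,0],[-0.2,0,0],0.95]]}}

```text
time_s: 25.98
tool_pos: [0.5677, -0.1098, 0.086]
orientation: [-3.14, -0.008, 1.609]
contact_force: [1.7, 17.4, -9.9]
width: 0.285
```

```bash
python3 - <<'E'
from h import *
plan([.5678,-.1097,.087],92.1)
E
```

```text
t 25.9833 pos [ 0.5677 -0.1098  0.086 ] rpy [-179.92   -0.49   92.19] w 0.285 F [ 1.7 17.4 -9.9]
q [ 0.09  0.83  0.05  1.82 -0.09  0.49  0.24]
shift units (tool x,y,z): [ 0.    0.   -0.03] norm rows 0.02368130250556241
turn units: [-0.01 -0.07  0.01]
```

At the shut stop (17 N). Lower the plunger, then tug to test the lock.

{"api": "arm_command", "payload": {"steps": [[[0,-0.05,0],[0.01,0,0.1],0.95],[[0,0,0],[0,0,0.12],0.95],[[0,0,0],[0,0,0.12],0.95],[[0,0,0],[0,0,0.12],0.95],[[0,0,0],[0,0,0],0.95]]}}

```text
time_s: 26.4
tool_pos: [0.5677, -0.1086, 0.0724]
orientation: [-3.14, -0.005, 1.61]
contact_force: [1.1, 1.1, -6.4]
width: 0.287
```

{"api": "arm_command", "payload": {"steps": [[[0,0,0],[0.1,0,0.03],0.95],[[0,0,0],[0.1,0,0],0.95],[[0,0,0],[0.1,0,0],0.95],[[0,0,0],[0.1,0,0],0.95],[[0,0,0],[0.1,0,0],0.95]]}}

```text
time_s: 26.82
tool_pos: [0.5677, -0.1074, 0.0724]
orientation: [3.139, 0.014, 1.602]
contact_force: [2.9, -4.9, -7.1]
width: 0.286
```

{"api": "arm_command", "payload": {"steps": [[[0,0,0],[-0.03,0,0],0.95],[[0,0,0],[0,0,0],0.4],[[0,0,0],[0,0,0],0.4],[[0,0,0],[0,0,-0.4],0.4],[[0,0,0],[0,0,-0.9],0.4]]}}

```text
time_s: 27.23
tool_pos: [0.5641, -0.1072, 0.11]
orientation: [-3.135, 0.013, 1.602]
contact_force: [0.3, 0.3, -0.4]
width: 0.603
```

{"api": "arm_command", "payload": {"steps": [[[0,0,0],[0,0,-1],0.4],[[0,0,0],[0,0,-1],0.4],[[0,0,0],[-0.3,0,-1],0.4],[[0,0,0],[-0.5,0,-0.6],0.4],[[0,0,0],[0,0,0],0.4]]}}

```text
time_s: 27.65
tool_pos: [0.5667, -0.1292, 0.2333]
orientation: [3.139, 0.014, 1.604]
contact_force: [0.3, -0.6, 0.2]
width: 0.603
```

```bash
python3 - <<'E'
from h import *
plan([.5678,-.1097,.087],92.1)
c=get_calibration('wrist'); pic,d=camera('wrist');save('w16.png',pic,None,1.5)
X=cloud(c,d).reshape(-1,3)
m=(abs(X[:,0]-.5675)<.03)&(abs(X[:,1]+.109)<.03)&(X[:,2]>.1)&(X[:,2]<.13)
if m.sum(): print(m.sum(),X[m].mean(0), X[m].min(0),X[m].max(0))
c=get_calibration('side'); pic,d=camera('side');save('s16.png',pic,(90,330,140,420),2.5)
X=cloud(c,d).reshape(-1,3)
m=(abs(X[:,0]-.5675)<.03)&(abs(X[:,1]+.109)<.03)&(X[:,2]>.085)&(X[:,2]<.13)
print(m.sum(),np.percentile(X[m][:,2],[50,95,99]),X[m].mean(0))
X0=np.load('side_X.npy').reshape(-1,3)
m=(abs(X0[:,0]-.5675)<.03)&(abs(X0[:,1]+.109)<.03)&(X0[:,2]>.085)&(X0[:,2]<.13)
print('start',m.sum(),np.percentile(X0[m][:,2],[50,95,99]),X0[m].mean(0))
pic,d=camera('scene');save('sc16.png',pic,None,1.5)
E
```

```text
t 27.65 pos [ 0.5667 -0.1292  0.2333] rpy [179.87   0.78  91.92] w 0.603 F [ 0.3 -0.6  0.2]
q [ 0.08  0.62  0.1   1.71 -0.06  0.81  0.24]
shift units (tool x,y,z): [0.72 0.05 4.87] norm rows 3.539790636623273
turn units: [ 0.02  0.11 -0.03]
824 [ 0.5673378  -0.10849797  0.1087652 ] [ 0.55445217 -0.12374179  0.10013826] [ 0.58103976 -0.095196    0.11134312]
82 [0.10674953 0.11060545 0.11096656] [ 0.5649536  -0.1146773   0.10367766]
start 84 [0.1064653  0.11078879 0.11194516] [ 0.56513012 -0.1151485   0.10359285]
```

View pics/s16.png

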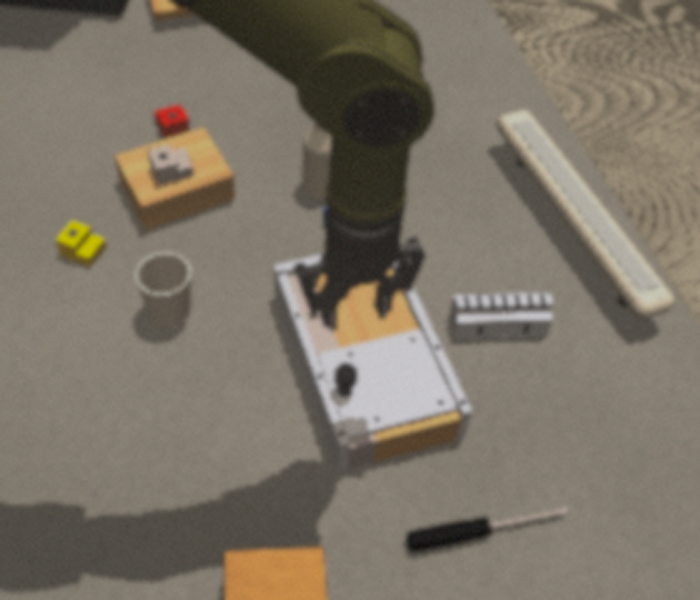

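View pics/w16.png

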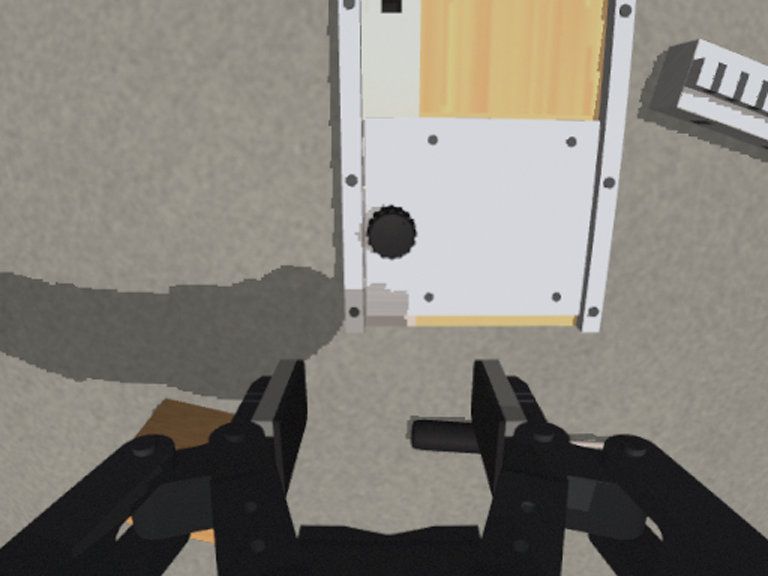

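View pics/sc16.png

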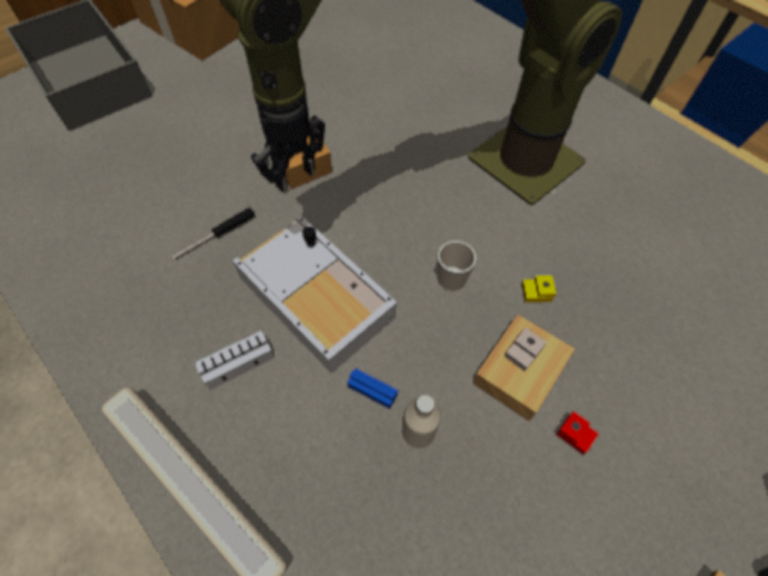

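The cover is shut (side view knob at 345,378), and the knob's height and place match the start. The steel block still stands on the rest (525,347 in scene), and the bystanders sit where they were. Handing in.

```bash
python3 - <<'E'
from h import *
print(close_job(), get_state()['time_s'])
E
```

```text
the job is handed in; nothing more can be done
the job is handed in; nothing more can be done
```

The horn bar is in the covered bay with the cover shut and locked, and I handed the job in at about 28 s of the 72 s allowed.

**What I did:** I moved the small silver bar from the deck to clear bench. Next I pulled the plunger and slid the cover 130 mm to its stop, where the pin held against a tug. I laid the bar in the middle of the bay, then pulled the plunger again and slid the cover shut. The steel block already stood upright on the rest, so I left it alone.

**Last checks:**
- **Bar:** it lay flat on the bay floor, teeth up, less than 1 mm from the bay centre before I shut the cover. Its top measured 51 mm against the expected 50 mm.
- **Cover:** it is back at the shut stop, and the knob's height and position match the start. A tug moved it about 2 mm against 5 N, roughly the play of the locking pin.
- **Bystanders:** they look unmoved in the pictures, judged by eye; I did not measure them again.

**What disagreed:** the fingertips sat about 27 mm higher than the stated tool geometry. My first grasp therefore closed on the bar's blade, so I let go and gripped the body lower down. Wrist force reached 31 N while setting the bar on the bench and about 22 N when the cover met its open stop; I saw nothing higher in the readings at the end of each move.

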